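# Change a painting stand over from short tubes to long ones

### The arm

A 7-joint arm with a two-finger parallel gripper is mounted at the origin on the work surface. World frame = base frame: x ahead of the robot, y to its left, z up, the work surface at z = 0. Lengths are in mm, angles in rad, forces in N, time in s.
With the tool pointing down it reaches from about 350 to 900 mm from the base axis. Payload 19.9 kg.
Tool frame: the origin (TCP) lies between the finger pads; the fingertips stand ahead of it and the grasp point (between the pads) lies 5 mm behind it (manip.finger_overhang is the y of the fingertips in the tool frame, in mm); y points along the fingers, x is the direction in which the jaws open and shut, and the axes are right-handed (so a half turn about y gives the same grasp; the last joint's range is limited). The gripper opens to 85 mm and grips with 20 to 120 N. Pads are 22 mm wide; open, the fingers measure 114 mm over their backs; the gripper's body (76 mm by 85 mm) begins 54 mm behind the grasp point. The pads swing forward as they close: fully open they stand 13 mm farther back than shut.
Start: joints at [1.258, 0.417, -0.01, 1.614, 0.005, 1.111, -0.053], TCP at [167.788, -602.038, 245.26] pointing down, gripper open.
Joint ranges: [-2.81, 2.81], [-0.39, 2.02], [-1.27, 1.25], [0.06, 2.57], [-1.19, 4.33], [0.19, 2], [-2.82, 2.82]. Speed limits (rad/s): [1.89, 1.89, 2.39, 2.39, 3.01, 3.01, 3.01].

### API

Orientations are given as a rotation vector (axis times angle).
In Python, from bench import manip, eyes, ticket gives the robot as it stands.
- The arm moves only by the tool arm_command, never from a script. Its argument "motion" is one flat list of numbers, 5 for each row, row after row: the shift along the tool's x, y, z in cm, then the turn about the tool's y in degrees, then the opening, from 0 (shut) to 1 (fully open). A call has 1 to 10 rows; each row is the pose to reach, as a shift and turn from the pose measured when the call began, along the tool's axes at that moment; what a row does not reach only later rows make up. A row lasts 1/10 s, in which the tool goes at most 50 mm and 8.59 degrees, less where a joint would pass 70% of its speed; a pose out of reach is approached as far as the arm can. A call with a gripper value outside its range is refused whole. The fingers move at their own pace and stop on an object; the grip force is fixed at half the most. Time passes only in rows, so rows that repeat a pose let the fingers close. It gives the time, the measured TCP pose, the force and the opening at its end, in the units of the state.
- manip.observe(): the state, without advancing time (a new reading comes with each control period).
- eyes.read_camera(name): name is "scene" or "side" or "wrist"; returns a dict with "pixels" (420x560x3 uint8, red, green, blue), "K" (3x3 intrinsics, pixels), "k1" (the pictures are not rectified: a ray, as slopes to the right and down, at radius r is drawn at 1 + k1 r^2 times it, then the intrinsics apply), "view" (4x4, takes a point from world to camera coordinates); the wrist camera has in their place "tool_from_camera" (4x4, takes a point from camera to tool coordinates, whose origin is the TCP and whose axes are the tool frame's). Camera axes: x right, y up, looking along -z (the intrinsics and any distortion apply to the point x, -y, -z); pixel columns grow to the right and rows downward; lengths in mm; the calibration is good to about 2 mm. A picture is of the moment at which its call begins: read the wrist's pose just before it. There is no depth.
- ticket.close_job(): hands the job in, once; it reports no verdict.
The state is a dict: "t": time; "qpos": joint angles; "qvel": joint speeds; "tau": joint torques, N m; "eef_pos": TCP position; "tcp_rot": TCP orientation; "force": force on the tool from outside, world axes, zero at the start; "torque": the same for the moment, N m; "finger_gap": finger opening in mm.
Only numpy, scipy, OpenCV 4.12 (cv2) and the standard library are available. Lean on these libraries where they do the work, as an engineer would, in place of code of your own. Each camera call takes 0.05 s, during which the arm holds its last target.

### The job

The one or two short tubes lying on the painting stand are dry: put them in the wooden tray, lying flat on its floor, not one on the other. Then loosen the clamp knob, slide the movable support board fully out to its end stop, and turn the knob fully tight again (clockwise). After that lay every long tube, one beside the other and not touching, level across the tops of both support boards, square to them and with about the same overhang at either end; leave the tin, the parts bin and the wrench alone.

Things in the scene. Friction and masses are not known exactly. Their poses are not given: they have to be found in the camera images.
- stand: painting stand, fixed. Plywood base 12 mm thick, x -120 to 120, y -195 to 90 mm in its frame; origin on the bench (z = 0). Two parallel upright blue support boards 14 mm thick run along its x from -110 to 110 mm, flat tops 90 mm above the bench; the fixed one is centred at y = +60 mm, the sliding one at y = minus the carriage joint (-60 mm when fully out)
- carriage (a joint): travel (m) of the sliding board along the stand's -y, away from the fixed board: 0 = closest (60 mm between centres), 0.06 = fully out at its end stop (120 mm). Stays where left; moves with about 2 N when the clamp is loose, held by friction when tight. Pinch it across its 14 mm thickness from above, or push it
- slide_top (a point): middle of the top face of the sliding support board, 90 mm above the bench; moves with it
- clamp (a joint): angle in rad of the clamp knob: 0 = loose, at its stop; 1.3 = fully tight, at its stop. Grows as the knob turns clockwise seen from above. It stays where it is left; friction about 0.15 to 0.25 N m; it begins to bite at about 0.7
- clamp_grip (a point): on the clamp knob's axis at grip height, 61 mm above the bench; 80 mm to the stand's -y of the sliding board's centre, on the 24 mm high foot that slides with it. Black disc 48 mm across with a bar grip 46 mm long, 14 mm thick, 38 to 68 mm above the bench. The point's x axis runs along the bar and turns with it; at joint 0 it is along the stand's x
- tray: wooden open tray, loose, 170 x 150 x 40 mm outside, walls and floor 6 mm; origin under its centre, x axis along its length
- short1: short square aluminium tube, 100 mm long, 22 x 22 mm, 90 g, open ends look black; at the start it lies across the two support boards; may be absent. Origin: centre of its underside; x axis along its length
- short1_mid (a point): centre of tube short1
- short2: short square aluminium tube, 100 mm long, 22 x 22 mm, 90 g, open ends look black; at the start it lies across the two support boards; may be absent. Origin: centre of its underside; x axis along its length
- short2_mid (a point): centre of tube short2
- long1: long square aluminium tube, 180 mm long, 22 x 22 mm, about 160 g, lying on the bench at the start; may be absent. Origin: centre of its underside as built; x axis along its length
- long1_mid (a point): centre of tube long1
- long2: long square aluminium tube, 180 mm long, 22 x 22 mm, about 160 g, lying on the bench at the start; may be absent. Origin: centre of its underside as built; x axis along its length
- long2_mid (a point): centre of tube long2
- long3: long square aluminium tube, 180 mm long, 22 x 22 mm, about 160 g, lying on the bench at the start; may be absent. Origin: centre of its underside as built; x axis along its length
- long3_mid (a point): centre of tube long3
- long4: long square aluminium tube, 180 mm long, 22 x 22 mm, about 160 g, lying on the bench at the start; may be absent. Origin: centre of its underside as built; x axis along its length
- long4_mid (a point): centre of tube long4
- paint_tin: steel paint tin, 84 mm across, 110 mm high, standing; origin under its centre; a bystander, to be left alone
- parts_bin: yellow plastic parts bin, 150 x 100 x 70 mm; origin under its centre; a bystander, to be left alone
- wrench: steel wrench lying flat, 180 mm long; origin under its middle, x axis along it towards the open jaw; a bystander, to be left alone
Not all that is in view belongs to the job. Leave any pink or purple look-alike of the long3 alone.

How it is judged (in metres and radians):
On the way, in this order (a step that is already met when the one before it is completed fails the run):
1. every short tube lies flat in the tray (x of short1_mid in the frame of tray between -0.079 and 0.079 m and y of short1_mid in the frame of tray between -0.069 and 0.069 m and z of short1_mid in the frame of tray between 0.01 and 0.024 m and linear speed of each of short1, short2 below 0.02 m/s and x of short2_mid in the frame of tray between -0.079 and 0.079 m and y of short2_mid in the frame of tray between -0.069 and 0.069 m and z of short2_mid in the frame of tray between 0.01 and 0.024 m), for 0.2 s.
2. the clamp knob is loose and the sliding support is out at its stop, no long tube on the stand yet (value of joint clamp below 0.5 rad and value of joint carriage above 0.054 m and height (world z) of each of long1_mid, long2_mid, long3_mid, long4_mid below 0.07 m), for 0.1 s.
3. the knob is tight with the support still out, no long tube on the stand yet (value of joint clamp above 1.1 rad and value of joint carriage above 0.054 m and height (world z) of each of long1_mid, long2_mid, long3_mid, long4_mid below 0.07 m), for 0.2 s.
At the end, for the whole second after the job is handed in: Short tubes flat on the floor of the tray; support within 6 mm of its end stop, knob within 0.2 rad of tight; each long tube level (3.5 deg) on both boards, square within 12 deg, its middle within 22 mm of midway between them and within their length, none touching; all at rest (all of step 1 and value of joint carriage above 0.054 m and value of joint clamp above 1.1 rad and x of long1_mid in the frame of stand between -0.103 and 0.103 m and y of long1_mid in the frame of stand between -0.022 and 0.022 m and z of long1_mid in the frame of stand between 0.096 and 0.106 m and angle between long1_mid's own x axis and vertical between 1.51 and 1.631 rad and angle between the x axis of each of long1, long2, long3, long4 and the y axis of stand, either way round below 0.21 rad and linear speed of each of long1, long2, long3, long4 below 0.02 m/s and x of long2_mid in the frame of stand between -0.103 and 0.103 m and y of long2_mid in the frame of stand between -0.022 and 0.022 m and z of long2_mid in the frame of stand between 0.096 and 0.106 m and angle between long2_mid's own x axis and vertical between 1.51 and 1.631 rad and x of long3_mid in the frame of stand between -0.103 and 0.103 m and y of long3_mid in the frame of stand between -0.022 and 0.022 m and z of long3_mid in the frame of stand between 0.096 and 0.106 m and angle between long3_mid's own x axis and vertical between 1.51 and 1.631 rad and x of long4_mid in the frame of stand between -0.103 and 0.103 m and y of long4_mid in the frame of stand between -0.022 and 0.022 m and z of long4_mid in the frame of stand between 0.096 and 0.106 m and angle between long4_mid's own x axis and vertical between 1.51 and 1.631 rad and distance between each of long2_mid, long3_mid, long4_mid and long1_mid above 0.025 m and distance between each of long3_mid, long4_mid and long2_mid above 0.025 m and distance between long4_mid and long3_mid above 0.025 m).
It fails at once if the paint tin was moved more than 30 mm (distance of paint_tin from where it was at the start of the episode above 0.03 m).
It fails at once if the parts bin was moved more than 30 mm (distance of parts_bin from where it was at the start of the episode above 0.03 m).
It fails at once if the wrench was moved more than 30 mm (distance of wrench from where it was at the start of the episode above 0.03 m).
Of short1, short2 only 1 to 2 are there at a start; the rules pass over those that are not, and their reading is None.
Of long1, long2, long3, long4 only 3 to 4 are there at a start; the rules pass over those that are not, and their reading is None.
At some moment in a run one of tray may be knocked a few centimetres aside while the robot is not near it.
Once in a run the grip may slacken for a moment while it holds something.
It also fails if it takes over 210 s, if anything falls off the work surface, if the arm or the gripper's body presses on something with over 40 N, if the wrist force passes 120 N, or if a joint passes its speed limit or range.

## Working session

There is one attempt and no reset: what is moved stays moved. The work goes in short steps, Python scripts to look and compute and a tool call to move; the robot and the scene stay as the last step left them, time stands still between calls to the robot, and variables do not carry over. Pictures are saved under pics/ and viewed, and the job is handed in when it is done.

Besides the shell and the picture viewer there is one more tool, called after ">>>" as name(argument=value, ...), one argument or row to a line, values as JSON. arm_command: Moves the arm, as the interface text tells. Its arguments: {"type":"object","properties":{"motion":{"type":"array","items":{"type":"number"}}},"required":["motion"]}

```bash
ls -la; mkdir -p pics
python3 - <<'E'
from bench import manip, eyes, ticket
import cv2
s=manip.observe(); print(s)
print([a for a in dir(manip) if a[0]!='_'])
for n in ["scene","side","wrist"]:
    c=eyes.read_camera(n)
    cv2.imwrite(f"pics/a_{n}.png",c["pixels"][:,:,::-1])
    print(n,{k:v for k,v in c.items() if k!="pixels"})
E
```

```text
total 12
drwxr-xr-x  3 agent agent 4096 Dec  7 13:53 .
drwxr-xr-x 23 root  root  4096 Dec  7 13:53 ..
drwxr-xr-x  2 agent agent 4096 Dec  7 13:53 pics
{'t': 0.0, 'qpos': array([ 1.257506  ,  0.41799081, -0.01030985,  1.61415834,  0.00471655,
        1.11071001, -0.05299452]), 'qvel': array([ 8.69841960e-04, -1.22839254e-04,  1.31433417e-03, -5.23697923e-04,
       -1.43588325e-03,  6.25328411e-05, -1.26889017e-03]), 'tau': array([ 1.90849837e-04, -8.64451361e+01,  6.79043848e-01, -4.34901130e+01,
        1.91345299e-02,  7.37576222e-03, -6.08360807e-06]), 'eef_pos': array([ 167.68824268, -601.74486944,  244.65638558]), 'tcp_rot': array([-1.32492044,  1.00743751, -1.00569075]), 'force': array([ 0.51345188, -0.15314929, -0.17616561]), 'torque': array([ 0.01928041, -0.05914732,  0.02554712]), 'finger_gap': 85.54551498506176}
['PlanningError', 'finger_overhang', 'observe']
scene {'K': array([[390.76456003,   0.        , 272.95230968],
       [  0.        , 390.76456003, 207.51315739],
       [  0.        ,   0.        ,   1.        ]]), 'k1': -0.06389995510925553, 'view': array([[ 8.8487
[... 728 characters left out ...]
97395245e-01,  7.31352340e-01,
        -1.13098926e+03],
       [ 0.00000000e+00,  0.00000000e+00,  0.00000000e+00,
         1.00000000e+00]])}
wrist {'K': array([[372.09447155,   0.        , 279.46743332],
       [  0.        , 372.09447155, 210.32920819],
       [  0.        ,   0.        ,   1.        ]]), 'k1': -0.04939918600134203, 'tool_from_camera': array([[ 9.99999589e-01,  9.05960926e-04, -2.13514723e-05,
        -5.17962567e-02],
       [-2.66028728e-04,  2.70956355e-01, -9.62591597e-01,
        -1.27965824e+02],
       [-8.66285058e-04,  9.62591208e-01,  2.70956485e-01,
         6.89819619e+01],
       [ 0.00000000e+00,  0.00000000e+00,  0.00000000e+00,
         1.00000000e+00]])}
```

View pics/a_scene.png

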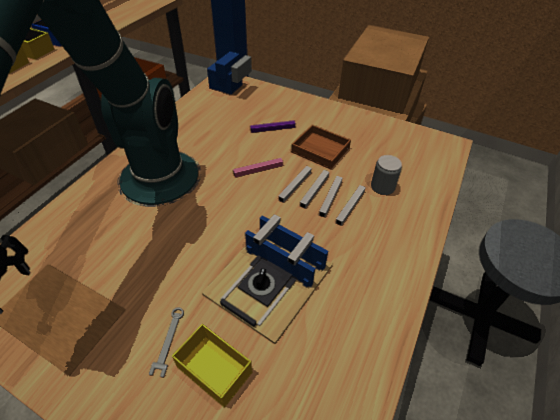

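View pics/a_side.png

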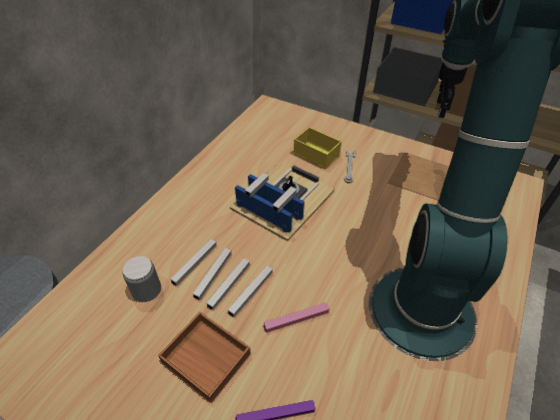

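View pics/a_wrist.png

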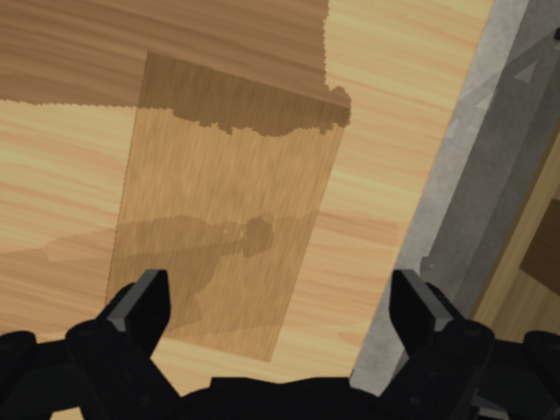

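```bash
cat > h.py <<'E'
import numpy as np, cv2
from scipy.spatial.transform import Rotation as Ro
from bench import manip, eyes, ticket
def toolT():
    s=manip.observe(); T=np.eye(4); T[:3,:3]=Ro.from_rotvec(s["tcp_rot"]).as_matrix(); T[:3,3]=s["eef_pos"]; return T
def cam(n):
    T=toolT() if n=="wrist" else None
    c=eyes.read_camera(n)
    c["W"]=T@c["tool_from_camera"] if n=="wrist" else np.linalg.inv(c["view"])  # world from cam
    c["D"]=np.array([c["k1"],0,0,0,0.])
    c["img"]=np.ascontiguousarray(c["pixels"][:,:,::-1])
    return c
def und(c,r):  # invert r_d=r(1+k1 r^2)
    return r
def rays(c,px):
    px=np.atleast_2d(np.asarray(px,float))
    n=(px-[c["K"][0,2],c["K"][1,2]])/c["K"][0,0]
    u=n.copy()
    for _ in range(30): u=n/(1+c["k1"]*(u**2).sum(1,keepdims=True))
    d=np.c_[u[:,0],-u[:,1],-np.ones(len(u))]@c["W"][:3,:3].T
    return c["W"][:3,3],d
def onz(c,px,z):
    o,d=rays(c,px); return o+d*((z-o[2])/d[:,2])[:,None]
def proj(c,P):
    P=np.atleast_2d(P); V=np.linalg.inv(c["W"]); q=P@V[:3,:3].T+V[:3,3]
    u=np.c_[q[:,0],-q[:,1]]/-q[:,2:]; u=u*(1+c["k1"]*(u**2).sum(1,keepdims=True))
    return u*c["K"][0,0]+[c["K"][0,2],c["K"][1,2]]
def save(n,img): cv2.imwrite(f"pics/{n}.png",img)
def crop(c,n,x0,y0,x1,y1,f=4): save(n,cv2.resize(c["img"][y0:y1,x0:x1],None,fx=f,fy=f,interpolation=cv2.INTER_CUBIC))
def state():
    s=manip.observe(); T=toolT()
    print("t",round(s["t"],2),"pos",s["eef_pos"].round(1),"x",T[:3,0].round(3),"y",T[:3,1].round(3),"z",T[:3,2].round(3),"F",s["force"].round(1),"Tq",s["torque"].round(2),"gap",round(s["finger_gap"],1)); return s,T
def yaw(T): return np.degrees(np.arctan2(T[1,0],T[0,0]))
def go(target,ang=None):
    """shift in tool axes (cm) to world target, and turn about tool y (deg) so jaw axis is at world angle ang (mod 180)"""
    s,T=state(); d=T[:3,:3].T@(np.array(target)-s["eef_pos"])/10
    print("shift cm",d.round(2),end=" ")
    if ang is not None:
        # turn about tool y (down): positive turn decreases world yaw when y down
        cur=yaw(T); w=(ang-cur+90)%180-90
        print("yaw now",cur.round(1),"turn deg",round(-w*np.sign(-T[2,1]),2),"q7",s["qpos"][6].round(2))
    else: print()
E
python3 - <<'E'
from h import *
state()
c=cam("scene"); crop(c,"b_scene",195,200,345,345,5)
c2=cam("side"); crop(c2,"b_side",220,150,345,245,6)
E
```

```text
t 0.15 pos [ 167.7 -601.8  244.8] x [ 0.268 -0.963 -0.001] y [-0.     0.001 -1.   ] z [ 0.963  0.268 -0.   ] F [-0.3 -0.3 -0.2] Tq [-0.06 -0.   -0.  ] gap 85.7
```

View pics/b_scene.png

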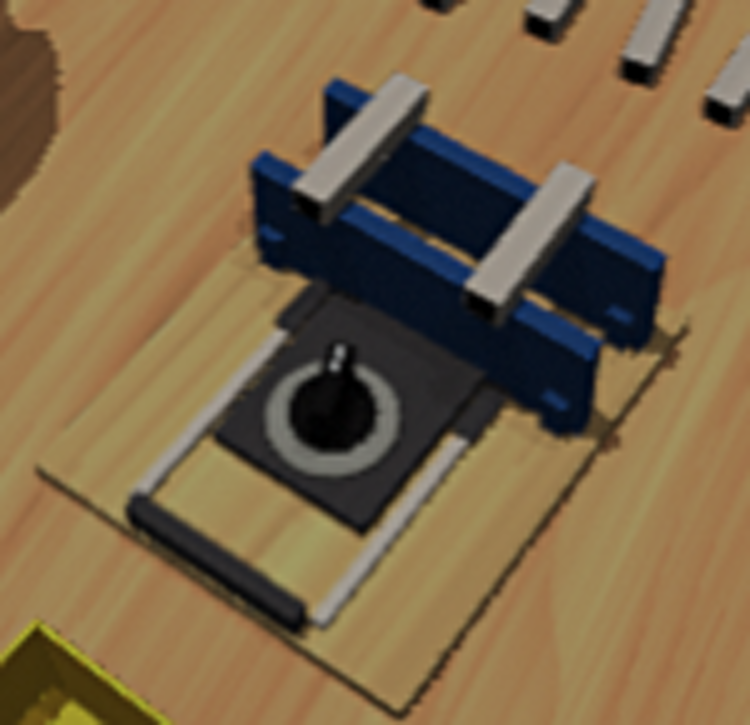

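View pics/b_side.png

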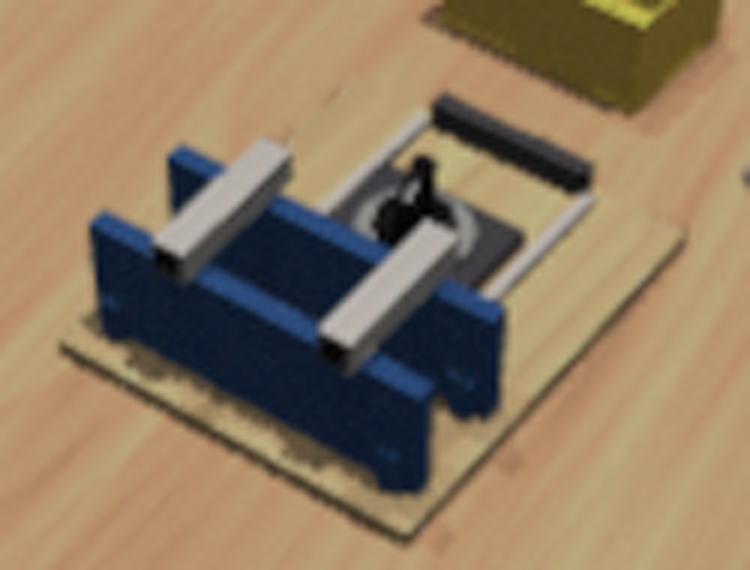

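Run:
```python
from h import *
c=cam("scene"); s=cam("side")
def f(p,k,x0,y0): return np.array(p)/k+[x0-0.4,y0-0.4]
A=f([[40,468],[402,714],[688,323]],5,195,200)
P=onz(c,A,12); print("base corners scene",P.round(1)); print(np.linalg.norm(P[1]-P[0]),np.linalg.norm(P[2]-P[1]))
B=f([[62,348],[408,540],[685,237]],6,220,150)
Q=onz(s,B,12); print("side",Q.round(1)); print(np.linalg.norm(Q[1]-Q[0]),np.linalg.norm(Q[2]-Q[1]))
# board tops
T=f([[255,155],[598,345],[333,85],[663,258]],5,195,200); print("tops scene",onz(c,T,90).round(1))
T=f([[95,218],[430,385],[170,152],[503,310]],6,220,150); print("tops side",onz(s,T,90).round(1))
# short tubes top corners z 112
T=f([[295,195],[325,210],[403,75],[430,92],[467,287],[500,303],[563,167],[593,183]],5,195,200); print("short scene",onz(c,T,112).round(1))
T=f([[157,243],[185,258],[265,140],[292,157],[320,325],[353,345],[430,222],[460,238]],6,220,150); print("short side",onz(s,T,112).round(1))
# tray, rims
for n,cc,px in [("scene",c,[[292,145],[322,128],[350,147],[321,165]]),("side",s,[[160,353],[202,315],[250,352],[208,396]])]: print("tray",n,onz(cc,px,40).round(1))
for n,cc,px in [("scene",c,[[388,160]]),("side",s,[[139,265]])]: print("tin",n,onz(cc,px,110).round(1))
```

```text
base corners scene [[ 407.3 -317.9   12. ]
 [ 640.5 -348.3   12. ]
 [ 677.2  -69.6   12. ]]
235.21026448357046 281.10461002577773
side [[ 668.5  -62.6   12. ]
 [ 434.6  -33.7   12. ]
 [ 399.5 -314.2   12. ]]
235.7589304079406 282.60403499885257
tops scene [[ 435.  -131.7   90. ]
 [ 653.4 -157.8   90. ]
 [ 448.1  -66.3   90. ]
 [ 661.8  -91.2   90. ]]
tops side [[ 660.   -93.5   90. ]
 [ 443.9  -71.8   90. ]
 [ 652.5 -159.    90. ]
 [ 435.2 -137.8   90. ]]
short scene [[ 477.6 -160.4  112. ]
 [ 496.5 -161.7  112. ]
 [ 488.8  -58.2  112. ]
 [ 507.9  -62.3  112. ]
 [ 584.4 -171.   112. ]
 [ 603.6 -172.1  112. ]
 [ 595.2  -76.5  112. ]
 [ 613.9  -79.   112. ]]
short side [[ 607.1  -74.2  112. ]
 [ 588.4  -71.7  112. ]
 [ 598.3 -171.9  112. ]
 [ 578.5 -167.   112. ]
 [ 503.   -63.2  112. ]
 [ 481.6  -58.9  112. ]
 [ 489.3 -157.7  112. ]
 [ 469.8 -154.5  112. ]]
tray scene [[357.2 327.8  40. ]
 [413.  476.1  40. ]
 [547.8 417.3  40. ]
 [493.4 275.7  40. ]]
tray side [[530.5 455.5  40. ]
 [501.6 320.8  40. ]
 [339.  346.2  40. ]
 [368.2 482.3  40. ]]
tin scene [[701.3 324.5 110. ]]
tin side [[706.  308.6 110. ]]
```

Run:
```python
from h import *
go([590,-150,330],-7.3)
```

```text
t 0.35 pos [ 167.8 -602.   245.1] x [ 0.268 -0.963 -0.   ] y [-0.  0. -1.] z [ 0.963  0.268 -0.   ] F [ 0.1  0.4 -0.3] Tq [ 0.02  0.01 -0.01] gap 85.6
shift cm [-32.21  -8.48  52.81] yaw now -74.4 turn deg -67.13 q7 -0.05
```

>>> arm_command(
  motion=[-32.2,-8.5,52.8,-67,1,-32.2,-8.5,52.8,-67,1,-32.2,-8.5,52.8,-67,1,-32.2,-8.5,52.8,-67,1,-32.2,-8.5,52.8,-67,1,-32.2,-8.5,52.8,-67,1,-32.2,-8.5,52.8,-67,1,-32.2,-8.5,52.8,-67,1,-32.2,-8.5,52.8,-67,1,-32.2,-8.5,52.8,-67,1],
)

```text
t: 1.35
eef_pos: [506.9, -238.5, 313.8]
tcp_rot: [-1.569, 0.102, -0.102]
force: [0.3, -1.3, -0.0]
finger_gap: 85.5
```

Run:
```python
from h import *
go([590,-150,330],-7.3)
```

```text
t 1.35 pos [ 506.9 -238.5  313.8] x [ 0.992 -0.129  0.   ] y [ 0. -0. -1.] z [ 0.129  0.992 -0.   ] F [ 0.3 -1.3 -0. ] Tq [-0.06 -0.02  0.02] gap 85.5
shift cm [ 7.09 -1.61  9.85] yaw now -7.4 turn deg -0.13 q7 0.15
```

>>> arm_command(
  motion=[7,-1.6,9.8,0,1,7,-1.6,9.8,0,1,7,-1.6,9.8,0,1,7,-1.6,9.8,0,1],
)

```text
t: 1.75
eef_pos: [590.9, -146.6, 330.0]
tcp_rot: [-1.567, 0.097, -0.099]
force: [-0.2, 0.3, -0.1]
finger_gap: 85.6
```

Run:
```python
from h import *
state()
c=cam("wrist"); save("c_wrist",c["img"])
np.save("c_W.npy",c["W"])
```

```text
t 1.75 pos [ 590.9 -146.6  330. ] x [ 0.992 -0.124  0.001] y [ 0.001  0.001 -1.   ] z [0.124 0.992 0.002] F [-0.2  0.3 -0.1] Tq [-0.06  0.05  0.05] gap 85.6
```

View pics/c_wrist.png

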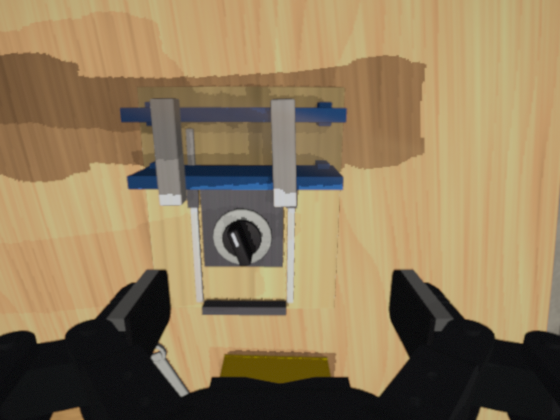

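Run:
```python
from h import *
i=cv2.imread("pics/c_wrist.png"); save("c_crop",cv2.resize(i[70:330,110:370],None,fx=2.3*1.3,fy=2.3,interpolation=cv2.INTER_CUBIC) if 0 else cv2.resize(i[80:280,110:360],None,fx=3,fy=3,interpolation=cv2.INTER_CUBIC))
```

```text
(no output)
```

View pics/c_crop.png

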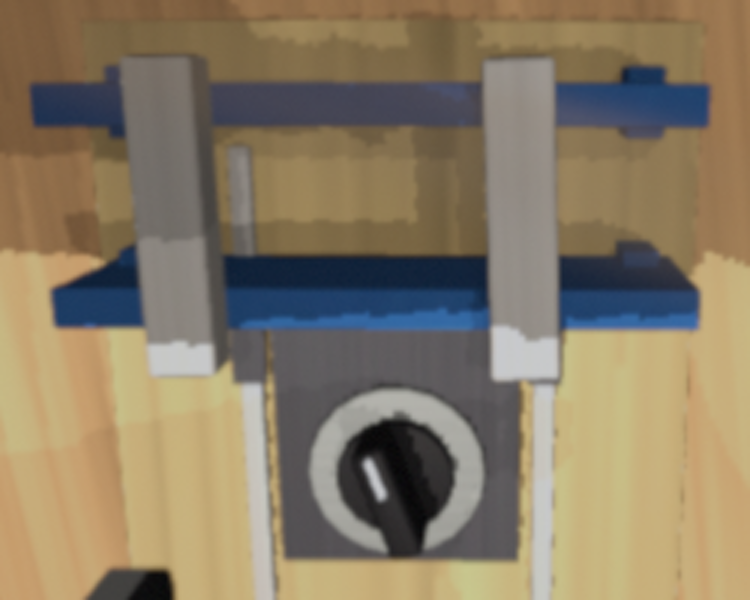

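Run:
```python
from h import *
c=cam("wrist"); c["W"]=np.load("c_W.npy")
f=lambda p: np.array(p)/3+[110-.33,80-.33]
F=onz(c,f([[32,83],[708,83],[708,125],[32,125]]),90); S=onz(c,f([[55,290],[697,290],[697,327],[55,327]]),90)
for n,P in (("fixed",F),("slide",S)):
    print(n,P[:,:2].round(1).tolist(),"ctr",P.mean(0).round(1),"yaw",np.degrees(np.arctan2(*(P[1]+P[2]-P[0]-P[3])[[1,0]])).round(2),"len",np.linalg.norm(P[1]-P[0]).round(1),"w",np.linalg.norm(P[3]-P[0]).round(1))
for n,p in (("L",[[123,58],[205,58],[213,375],[148,375]]),("R",[[485,60],[553,58],[557,380],[492,380]])):
    P=onz(c,f(p),112); v=P[0]+P[1]-P[2]-P[3]
    print(n,"ctr",P.mean(0).round(1),"axis",np.degrees(np.arctan2(v[1],v[0])).round(1),"len",np.linalg.norm(v)/2,"w",np.linalg.norm(P[1]-P[0]).round(1),np.linalg.norm(P[2]-P[3]).round(1))
# knob disc centre z~38?; bar ends on z 68
d=onz(c,f([[395,470]]),36); print("disc",d)
b=onz(c,f([[372,440],[403,545]]),68); print("bar",b, np.degrees(np.arctan2(*(b[1]-b[0])[[1,0]])))
```

```text
fixed [[447.7, -59.3], [662.8, -87.2], [661.8, -100.3], [444.7, -72.2]] ctr [554.2 -79.7  90. ] yaw -7.38 len 216.9 w 13.3
slide [[439.8, -126.3], [653.8, -153.6], [652.7, -166.2], [436.8, -138.8]] ctr [ 545.8 -146.2   90. ] yaw -7.26 len 215.7 w 12.8
L ctr [ 490.8 -107.3  112. ] axis 81.4 len 98.24806132215595 w 24.8 21.1
R ctr [ 598.3 -122.1  112. ] axis 84.0 len 99.20542349859915 w 20.3 20.9
disc [[ 535.67579105 -222.38606478   36.        ]]
bar [[ 533.90741332 -198.86397092   68.        ]
 [ 538.8994784  -241.55299248   68.        ]] -83.33011045459888
```

Run:
```python
from h import *
print(manip.finger_overhang)
go([598.3,-122.1,97],-6)
```

```text
14.0
t 1.85 pos [ 589.  -150.3  329.6] x [ 0.992 -0.129 -0.   ] y [-0. -0. -1.] z [ 0.129  0.992 -0.   ] F [-1.1 -0.3  0.3] Tq [-0.   -0.03  0.04] gap 85.4
shift cm [ 0.57 23.25  2.92] yaw now -7.4 turn deg -1.4 q7 -0.07
```

Run:
```python
from h import *
state()
c=cam("wrist"); save("d_wrist",c["img"]); np.save("d_W.npy",c["W"]); state()
save("d_crop",cv2.resize(c["img"][80:280,110:360],None,fx=3,fy=3,interpolation=cv2.INTER_CUBIC))
```

```text
t 1.85 pos [ 589.  -150.3  329.6] x [ 0.992 -0.129 -0.   ] y [-0. -0. -1.] z [ 0.129  0.992 -0.   ] F [-1.1 -0.3  0.3] Tq [-0.   -0.03  0.04] gap 85.4
t 1.9 pos [ 588.6 -151.1  329.6] x [ 0.991 -0.13  -0.   ] y [-0. -0. -1.] z [ 0.13   0.991 -0.   ] F [-1.3 -1.3  0.7] Tq [ 0.   -0.02  0.02] gap 85.1
```

View pics/d_crop.png

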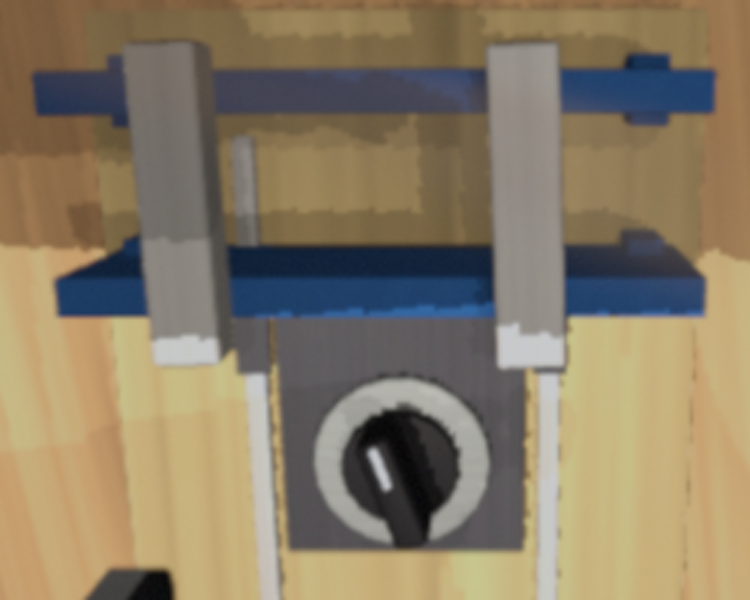

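Run:
```python
from h import *
c=cam("wrist"); c["W"]=np.load("d_W.npy")
f=lambda p: np.array(p)/3+[110-.33,80-.33]
F=onz(c,f([[35,71],[713,71],[713,112],[35,112]]),90); S=onz(c,f([[57,278],[705,278],[705,315],[57,315]]),90)
for n,P in (("fixed",F),("slide",S)):
    print(n,P[:,:2].round(1).tolist(),"ctr",P.mean(0).round(1),"yaw",np.degrees(np.arctan2(*(P[1]+P[2]-P[0]-P[3])[[1,0]])).round(2),"len",np.linalg.norm(P[1]-P[0]).round(1),"w",np.linalg.norm(P[3]-P[0]).round(1))
for n,p in (("L",[[125,45],[192,45],[219,363],[152,363]]),("R",[[488,46],[557,44],[563,368],[498,368]])):
    P=onz(c,f(p),112); v=P[0]+P[1]-P[2]-P[3]
    print(n,"ctr",P.mean(0).round(1),"axis",np.degrees(np.arctan2(v[1],v[0])).round(1),"len",np.linalg.norm(v)/2,"w",np.linalg.norm(P[1]-P[0]).round(1),np.linalg.norm(P[2]-P[3]).round(1))
go([598.3,-122.1,97],-6)
```

```text
fixed [[447.9, -59.2], [662.7, -88.0], [661.6, -100.7], [444.9, -71.7]] ctr [554.3 -79.9  90. ] yaw -7.64 len 216.7 w 12.9
slide [[439.4, -125.8], [654.4, -154.1], [653.4, -166.7], [436.5, -138.1]] ctr [ 545.9 -146.2   90. ] yaw -7.51 len 216.9 w 12.7
L ctr [ 489.7 -107.   112. ] axis 83.1 len 97.91794937536484 w 20.2 21.7
R ctr [ 598.2 -122.3  112. ] axis 84.2 len 99.15360474929632 w 20.5 20.8
t 1.95 pos [ 588.4 -151.5  329.7] x [ 0.991 -0.131 -0.   ] y [-0.    -0.001 -1.   ] z [ 0.131  0.991 -0.001] F [-0.5  0.2  1.1] Tq [-0.02  0.04 -0.01] gap 85.3
shift cm [ 0.6  23.27  3.05] yaw now -7.5 turn deg -1.51 q7 -0.07
```

>>> arm_command(
  motion=[0.6,5,3.0,-1.5,1,0.6,10,3.0,-1.5,1,0.6,15,3.0,-1.5,1,0.6,18,3.0,-1.5,1,0.6,21,3.0,-1.5,1,0.6,23.3,3.0,-1.5,1,0.6,23.3,3.0,-1.5,1],
)

```text
t: 2.65
eef_pos: [596.1, -123.7, 93.9]
tcp_rot: [-1.569, 0.088, -0.08]
force: [-0.3, -0.5, 0.8]
finger_gap: 85.7
```

Run:
```python
from h import *
go([598.3,-122.1,97],-6)
```

```text
t 2.65 pos [ 596.1 -123.7   93.9] x [ 0.994 -0.106 -0.005] y [-0.005  0.    -1.   ] z [ 0.106  0.994 -0.   ] F [-0.3 -0.5  0.8] Tq [0.05 0.02 0.03] gap 85.7
shift cm [ 0.2  -0.31  0.18] yaw now -6.1 turn deg -0.1 q7 -0.21
```

>>> arm_command(
  motion=[0.2,-0.3,0.2,0,0.5,0.2,-0.3,0.2,0,0,0.2,-0.3,0.2,0,0,0.2,-0.3,0.2,0,0,0.2,-0.3,0.2,0,0,0.2,-0.3,0.2,0,0],
)

```text
t: 3.25
eef_pos: [598.6, -122.0, 97.8]
tcp_rot: [-1.57, 0.087, -0.081]
force: [-3.2, -0.5, 8.5]
finger_gap: 21.1
```

>>> arm_command(
  motion=[0,-5,0,0,0,0,-10,0,0,0,0,-15,2,0,0,-1,-18,6,0,0,-2,-20,10,0,0,-3,-22,15,0,0,-4,-23,20,0,0,-5,-23,25,0,0,-6,-23,30,0,0,-7,-23,35,0,0],
)

```text
t: 4.25
eef_pos: [567.6, 225.2, 328.4]
tcp_rot: [-1.57, 0.086, -0.082]
force: [1.1, 0.1, -0.9]
finger_gap: 21.2
```

Run:
```python
from h import *
go([500,420,330],-6)
```

```text
t 4.25 pos [567.6 225.2 328.4] x [ 0.994 -0.107 -0.003] y [-0.003 -0.001 -1.   ] z [ 0.107  0.994 -0.001] F [ 1.1  0.1 -0.9] Tq [ 0.   -0.08  0.01] gap 21.2
shift cm [-8.8  -0.15 18.65] yaw now -6.1 turn deg -0.13 q7 -0.72
```

>>> arm_command(
  motion=[-4,0,5,0,0,-8,0,10,0,0,-8.8,0,15,0,0,-8.8,0,18.6,0,0,-8.8,0,18.6,0,0,-8.8,0,18.6,0,0],
)

```text
t: 4.85
eef_pos: [498.6, 421.8, 328.1]
tcp_rot: [-1.57, 0.084, -0.078]
force: [0.6, -0.6, -1.8]
finger_gap: 21.3
```

Run:
```python
from h import *
state()
c=cam("wrist"); save("e_wrist",c["img"]); np.save("e_W.npy",c["W"])
```

```text
t 4.85 pos [498.6 421.8 328.1] x [ 0.995 -0.103 -0.004] y [-0.004 -0.    -1.   ] z [ 0.103  0.995 -0.   ] F [ 0.6 -0.6 -1.8] Tq [-0.04 -0.05  0.03] gap 21.3
```

View pics/e_wrist.png

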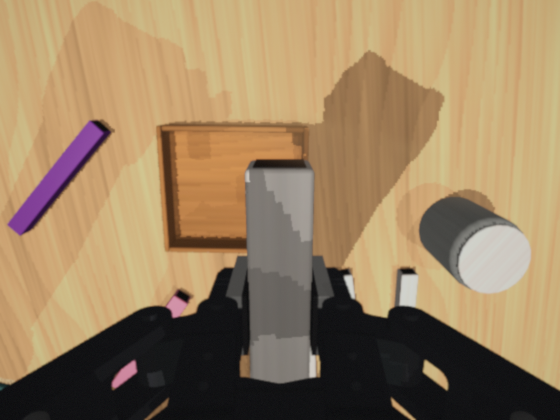

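Run:
```python
from h import *
c=cam("wrist"); c["W"]=np.load("e_W.npy")
P=onz(c,[[159.5,123.5],[308.5,123.5],[167,251]],40); print(P.round(1))
u=P[1]-P[0]; v=P[2]-P[0]; print(np.linalg.norm(u),np.linalg.norm(v),np.degrees(np.arctan2(u[1],u[0])),np.degrees(np.arctan2(v[1],v[0])))
ctr=(P[1]+P[2])/2; print("ctr",ctr)
save("e_crop",cv2.resize(c["img"][110:260,145:325],None,fx=4,fy=4,interpolation=cv2.INTER_CUBIC))
```

```text
[[371.7 485.9  40. ]
 [534.5 468.4  40. ]
 [352.3 336.8  40. ]]
163.6344512062789 150.2625024337065 -6.121993499241081 -97.42658216458774
ctr [443.38924513 402.62430775  40.        ]
```

View pics/e_crop.png

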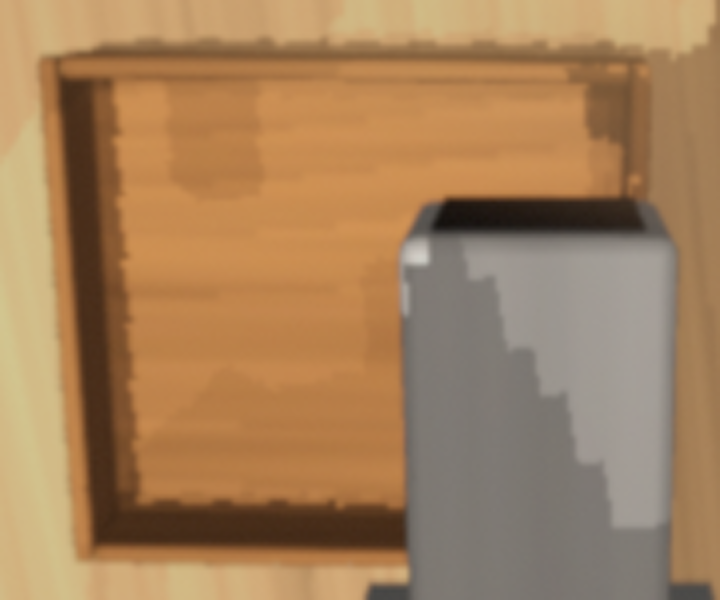

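Run:
```python
from h import *
c=cam("wrist"); c["W"]=np.load("e_W.npy")
P=onz(c,[[155.5,125],[307.5,125],[165,249.7]],40); print(P.round(1))
u=P[1]-P[0]; v=P[2]-P[0]; print(np.linalg.norm(u),np.linalg.norm(v),np.degrees(np.arctan2(u[1],u[0])),np.degrees(np.arctan2(v[1],v[0])))
ctr=(P[1]+P[2])/2; print("ctr",ctr)
go([476.7,397.7,23],-7)
```

```text
[[367.  484.8  40. ]
 [533.2 466.9  40. ]
 [350.2 338.7  40. ]]
167.15629704353736 146.9659321468277 -6.127319153099382 -96.56578781786568
ctr [441.72336037 402.82908335  40.        ]
t 5.0 pos [500.5 418.3 328.5] x [ 0.994 -0.108 -0.003] y [-0.003 -0.001 -1.   ] z [ 0.108  0.994 -0.002] F [ 0.6  0.3 -1.5] Tq [-0.01 -0.02 -0.  ] gap 21.1
shift cm [-2.06 30.56 -2.26] yaw now -6.2 turn deg 0.8 q7 -1.08
```

>>> arm_command(
  motion=[-2.1,5,-2.2,0,0,-2.1,10,-2.2,0,0,-2.1,15,-2.2,0,0,-2.1,20,-2.2,0,0,-2.1,24,-2.2,0,0,-2.1,26.5,-2.2,0,0,-2.1,28,-2.2,0,0,-2.1,28,-2.2,0,0],
)

```text
t: 5.8
eef_pos: [476.5, 397.1, 47.5]
tcp_rot: [-1.572, 0.089, -0.083]
force: [-0.1, 0.0, -0.5]
finger_gap: 21.2
```

Run:
```python
from h import *
go([476.7,397.7,22.5],-6)
```

```text
t 5.8 pos [476.5 397.1  47.5] x [ 0.994 -0.109 -0.004] y [-0.004 -0.003 -1.   ] z [ 0.109  0.994 -0.003] F [-0.1  0.  -0.5] Tq [ 0.04 -0.03 -0.07] gap 21.2
shift cm [0.02 2.5  0.07] yaw now -6.3 turn deg -0.27 q7 -1.23
```

>>> arm_command(
  motion=[0,1.5,0,0,0,0,2.5,0,0,0,0,2.5,0,0,0,0,2.5,0,0,0.5,0,2.5,0,0,0.5,0,2.5,0,0,0.5,0,0,0,0,0.5,0,-4,0,0,0.5,0,-8,0,0,0.5],
)

```text
t: 6.7
eef_pos: [476.5, 397.2, 128.9]
tcp_rot: [-1.572, 0.089, -0.082]
force: [1.3, -0.1, 0.5]
finger_gap: 42.7
```

Run:
```python
from h import *
state()
c=cam("scene"); crop(c,"f_scene",280,115,370,180,7)
go([490.5,-106.5,250],-7)
```

```text
t 6.7 pos [476.5 397.2 128.9] x [ 0.994 -0.109 -0.004] y [-0.005 -0.003 -1.   ] z [ 0.109  0.994 -0.003] F [ 1.3 -0.1  0.5] Tq [ 0.01 -0.01 -0.01] gap 42.7
t 6.75 pos [478.4 399.4 135.7] x [ 0.994 -0.109  0.001] y [ 0.001  0.002 -1.   ] z [0.109 0.994 0.002] F [3.7 4.  8.8] Tq [ 0.21 -0.21 -0.04] gap 42.9
shift cm [  6.73 -11.53 -50.14] yaw now -6.2 turn deg 0.75 q7 -1.18
```

View pics/f_scene.png

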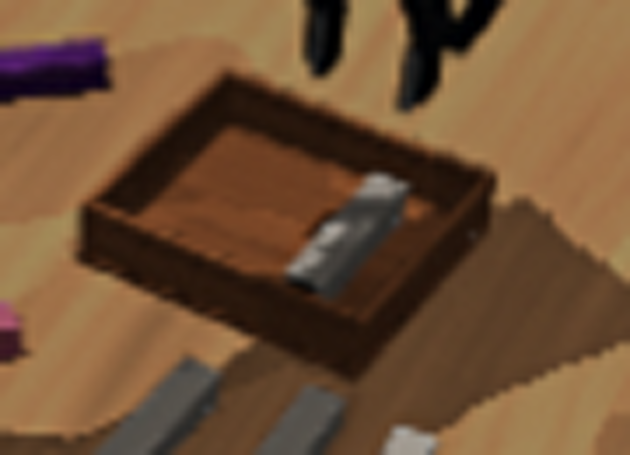

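Tube 1 lies flat in the tray's right part (scene crop about (345,235)). Now the second short tube.

>>> arm_command(
  motion=[0,-5,0,0,0.8,1.5,-10,-5,0,1,2,-11.5,-10,0,1,3,-11.5,-15,0,1,4,-11.5,-20,0,1,5,-11.5,-25,0,1,6,-11.5,-30,0,1,6.7,-11.5,-35,0,1,6.7,-11.5,-40,0,1,6.7,-11.5,-45,0.7,1],
)

```text
t: 7.75
eef_pos: [498.1, -28.2, 250.4]
tcp_rot: [-1.567, 0.093, -0.097]
force: [1.6, 0.3, 0.3]
finger_gap: 85.4
```

Run:
```python
from h import *
go([490.2,-107,105],-7)
```

```text
t 7.75 pos [498.1 -28.2 250.4] x [ 0.993 -0.121  0.002] y [ 0.002  0.002 -1.   ] z [0.121 0.993 0.002] F [1.6 0.3 0.3] Tq [-0.03  0.01  0.04] gap 85.4
shift cm [ 0.13 14.52 -7.95] yaw now -6.9 turn deg 0.05 q7 -0.25
```

>>> arm_command(
  motion=[0.1,0,-5,0,1,0.1,3,-8,0,1,0.1,7,-8,0,1,0.1,11,-8,0,1,0.1,13.5,-8,0,1,0.1,14.5,-8,0,1,0.1,14.5,-8,0,1],
)

```text
t: 8.45
eef_pos: [489.6, -107.3, 104.8]
tcp_rot: [-1.566, 0.094, -0.096]
force: [0.8, -0.1, -0.0]
finger_gap: 85.4
```

Run:
```python
from h import *
go([490.2,-107,105],-7)
```

```text
t 8.45 pos [ 489.6 -107.3  104.8] x [ 0.993 -0.121  0.001] y [ 0.001  0.002 -1.   ] z [0.121 0.993 0.002] F [ 0.8 -0.1 -0. ] Tq [-0.05 -0.03 -0.04] gap 85.4
shift cm [ 0.06 -0.02  0.03] yaw now -6.9 turn deg 0.07 q7 -0.21
```

>>> arm_command(
  motion=[0,0,0,0,0.4,0,0,0,0,0,0,0,0,0,0,0,0,0,0,0,0,0,0,0,0,0,0,0,0,0,0,-5,0,0,0,0,-10,0,0,0,0,-14,4,0,0,0,-17,8,0,0],
)

```text
t: 9.45
eef_pos: [498.4, -33.3, 273.4]
tcp_rot: [-1.567, 0.095, -0.099]
force: [1.6, 0.8, -1.0]
finger_gap: 20.6
```

Run:
```python
from h import *
go([500,420,330],-6.2)
```

```text
t 9.45 pos [498.4 -33.3 273.4] x [ 0.992 -0.123  0.003] y [ 0.003  0.001 -1.   ] z [0.123 0.992 0.002] F [ 1.6  0.8 -1. ] Tq [ 0.04 -0.08 -0.02] gap 20.6
shift cm [-5.42 -5.59 45.02] yaw now -7.1 turn deg -0.89 q7 -0.23
```

>>> arm_command(
  motion=[-1,-3,5,0,0,-2,-5.6,10,0,0,-3,-5.6,15,0,0,-4,-5.6,20,0,0,-5,-5.6,25,0,0,-5.4,-5.6,30,0,0,-5.4,-5.6,35,0,0,-5.4,-5.6,40,0,0,-5.4,-5.6,45,-0.9,0,-5.4,-5.6,45,-0.9,0],
)

```text
t: 10.45
eef_pos: [498.7, 424.1, 329.3]
tcp_rot: [-1.567, 0.081, -0.082]
force: [-0.0, -0.1, -1.5]
finger_gap: 20.6
```

Run:
```python
from h import *
state()
c=cam("wrist"); save("g_wrist",c["img"]); np.save("g_W.npy",c["W"])
save("g_crop",cv2.resize(c["img"][110:260,135:335],None,fx=4,fy=4,interpolation=cv2.INTER_CUBIC))
```

```text
t 10.45 pos [498.7 424.1 329.3] x [ 0.995 -0.104  0.001] y [ 0.001  0.002 -1.   ] z [0.104 0.995 0.003] F [-0.  -0.1 -1.5] Tq [-0.02  0.02  0.05] gap 20.6
```

View pics/g_crop.png

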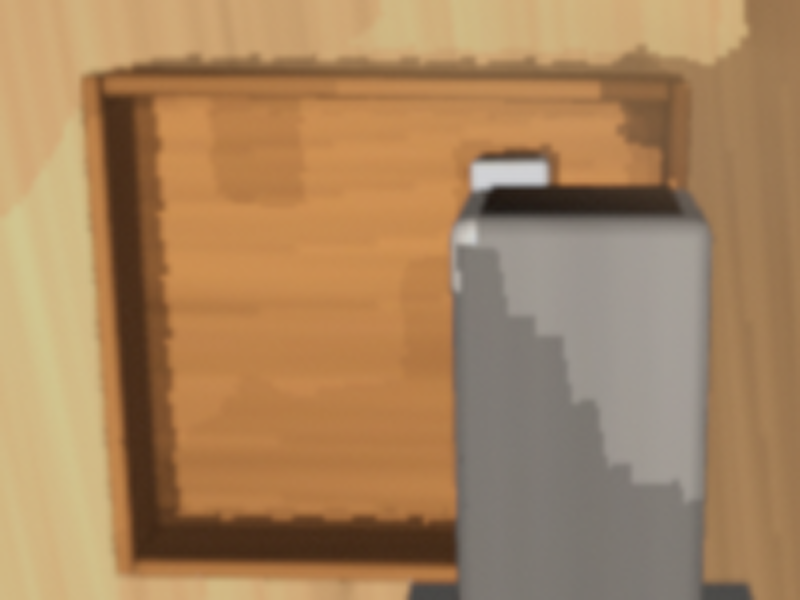

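Run:
```python
from h import *
c=cam("wrist"); c["W"]=np.load("g_W.npy")
f=lambda p: np.array(p)/4+[135-.3,110-.3]
P=onz(c,f([[85,75],[686,77],[120,575]]),40); print(P.round(1))
ctr=(P[1]+P[2])/2; print("ctr",ctr)
go([407,406,45],-6.5)
```

```text
[[368.4 484.   40. ]
 [533.3 465.7  40. ]
 [350.5 337.   40. ]]
ctr [441.91702371 401.32428781  40.        ]
t 10.55 pos [498.9 422.8 329.2] x [ 0.995 -0.104  0.001] y [ 0.001  0.002 -1.   ] z [0.104 0.995 0.002] F [-1.3 -0.3 -0.4] Tq [-0.02 -0.   -0.02] gap 20.8
shift cm [-8.98 28.41 -2.7 ] yaw now -6.0 turn deg 0.53 q7 -1.11
```

>>> arm_command(
  motion=[-4.5,1,-2,0.5,0,-9,5,-2.7,0.5,0,-9,10,-2.7,0.5,0,-9,15,-2.7,0.5,0,-9,20,-2.7,0.5,0,-9,24,-2.7,0.5,0,-9,27,-2.7,0.5,0,-9,28.4,-2.7,0.5,0,-9,28.4,-2.7,0.5,0],
)

```text
t: 11.45
eef_pos: [406.7, 405.1, 44.3]
tcp_rot: [-1.568, 0.089, -0.089]
force: [-0.4, -0.1, 0.3]
finger_gap: 20.9
```

Run:
```python
from h import *
go([407,406,22.5],-6.5)
```

```text
t 11.45 pos [406.7 405.1  44.3] x [ 0.994 -0.113 -0.   ] y [-0.     0.001 -1.   ] z [0.113 0.994 0.001] F [-0.4 -0.1  0.3] Tq [ 0.02 -0.01 -0.02] gap 20.9
shift cm [0.02 2.18 0.1 ] yaw now -6.5 turn deg 0.0 q7 -1.4
```

>>> arm_command(
  motion=[0,1.2,0,0,0,0,2.2,0,0,0,0,2.2,0,0,0,0,2.2,0,0,0.5,0,2.2,0,0,0.5,0,2.2,0,0,0.5,0,0,0,0,0.5,0,-5,0,0,0.6,0,-10,0,0,1,0,-15,0,0,1],
)

```text
t: 12.45
eef_pos: [406.3, 404.8, 196.4]
tcp_rot: [-1.568, 0.089, -0.088]
force: [1.5, -0.2, -0.5]
finger_gap: 78.0
```

Run:
```python
from h import *
state()
c=cam("scene"); crop(c,"h_scene",280,115,370,180,7)
go([590,170,330],-6.5)
```

```text
t 12.45 pos [406.3 404.8 196.4] x [ 0.994 -0.113 -0.001] y [-0.001  0.001 -1.   ] z [0.113 0.994 0.001] F [ 1.5 -0.2 -0.5] Tq [-0.02 -0.08  0.05] gap 78.0
t 12.5 pos [407.8 407.5 204.2] x [ 0.994 -0.112  0.005] y [ 0.006  0.007 -1.   ] z [0.112 0.994 0.007] F [ 3.4  4.8 11.6] Tq [ 0.33 -0.18 -0.01] gap 84.0
shift cm [ 20.84 -12.63 -21.46] yaw now -6.4 turn deg 0.05 q7 -1.27
```

View pics/h_scene.png

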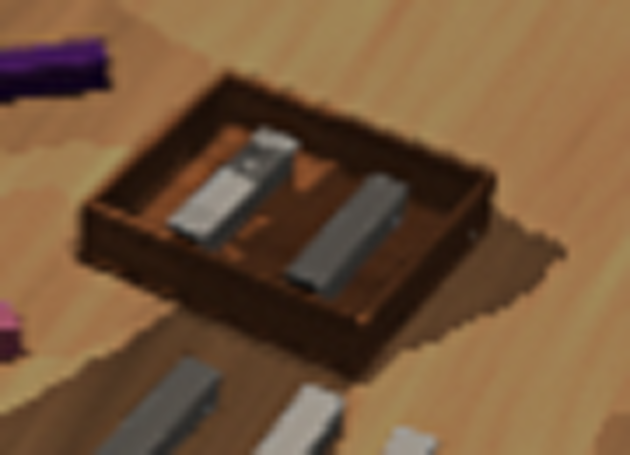

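Both short tubes lie flat and apart in the tray. On the way to the knob, I'll look at the long tubes.

Run:
```python
from h import *
c=cam("scene")
print(onz(c,[[295,184],[314,189],[331,196],[350,205]],22).round(0))
go([650,150,330],-6.5)
```

```text
[[448. 166.  22.]
 [513. 174.  22.]
 [575. 170.  22.]
 [644. 161.  22.]]
t 12.55 pos [408.1 407.1 200.7] x [ 0.994 -0.113  0.006] y [ 0.006  0.006 -1.   ] z [0.113 0.994 0.007] F [ 0.1  0.1 -0.7] Tq [ 0.1   0.02 -0.  ] gap 85.4
shift cm [ 27.02 -12.94 -22.72] yaw now -6.5 turn deg 0.01 q7 -1.27
```

>>> arm_command(
  motion=[4,-3,-2,0,1,8,-6,-5,0,1,12,-9,-8,0,1,16,-12,-11,0,1,20,-13,-13,0,1,22,-13,-15,0,1,22,-13,-15,0,1,22,-13,-15,0,1],
)

```text
t: 13.35
eef_pos: [609.7, 231.1, 330.7]
tcp_rot: [-1.562, 0.086, -0.095]
force: [0.0, 1.5, 0.1]
finger_gap: 85.6
```

Run:
```python
from h import *
state()
c=cam("wrist"); save("i_wrist",c["img"]); np.save("i_W.npy",c["W"])
```

```text
t 13.35 pos [609.7 231.1 330.7] x [ 0.993 -0.115  0.006] y [ 0.006  0.007 -1.   ] z [0.115 0.993 0.007] F [0.  1.5 0.1] Tq [ 0.08  0.06 -0.01] gap 85.6
```

View pics/i_wrist.png

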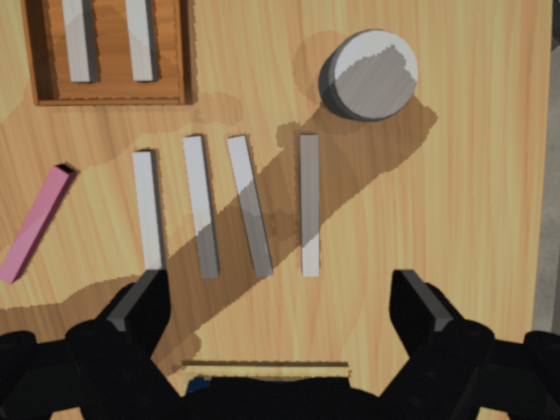

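Run:
```python
from h import *
i=cv2.imread("pics/i_wrist.png"); save("i_crop",cv2.resize(i[120:290,120:340],None,fx=3.6,fy=3.5,interpolation=cv2.INTER_CUBIC))
```

```text
(no output)
```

View pics/i_crop.png

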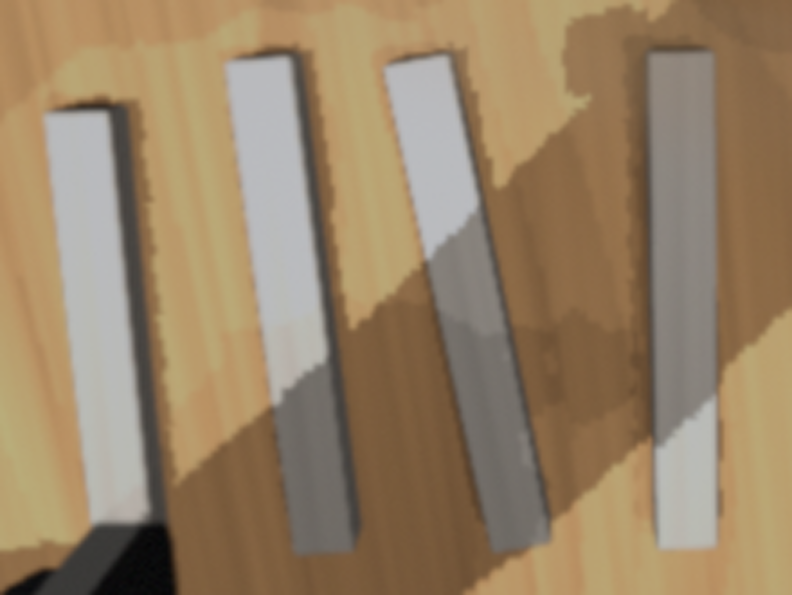

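```bash
cat > tubes.py <<'E'
from h import *
c=cam("wrist"); c["W"]=np.load("i_W.npy")
f=lambda p: np.array(p)/[3.6,3.5]+[120-.36,120-.36]
for n,p in (("A",[[47,113],[110,108],[150,520],[90,520]]),("B",[[228,62],[293,56],[355,550],[293,554]]),("C",[[385,68],[448,57],[548,542],[492,552]]),("D",[[648,48],[712,50],[716,548],[658,550]])):
    P=onz(c,f(p),22); v=P[0]+P[1]-P[2]-P[3]; e=(P[0]+P[1])/2; u=v/np.linalg.norm(v)
    ctr=P.mean(0) if n!="A" else e-u*90
    print(n,"ctr",ctr.round(1),"axis",np.degrees(np.arctan2(v[1],v[0])).round(1),"len",np.linalg.norm(v)/2,"w",np.linalg.norm(P[1]-P[0]).round(1),np.linalg.norm(P[2]-P[3]).round(1),"end",e.round(1))
go([536,-225.5,200],-7.5+(90-74.5))
E
python3 tubes.py
```

```text
A ctr [442.8 180.5  22. ] axis 83.4 len 148.74676201535343 w 21.0 21.5 end [453.1 269.9  22. ]
B ctr [510.7 190.3  22. ] axis 87.1 len 178.41788227030958 w 21.2 22.3 end [515.3 279.4  22. ]
C ctr [570.5 183.6  22. ] axis 93.5 len 177.53357807046694 w 20.7 20.4 end [565.  272.2  22. ]
D ctr [642.3 176.9  22. ] axis 85.3 len 180.1717317874301 w 20.6 20.7 end [649.7 266.7  22. ]
t 13.45 pos [608.  233.4 330.8] x [ 0.994 -0.112  0.005] y [ 0.006  0.007 -1.   ] z [0.112 0.994 0.007] F [-0.3 -0.1  0.6] Tq [ 0.06 -0.03 -0.02] gap 85.4
shift cm [ -2.1   12.73 -46.5 ] yaw now -6.4 turn deg -14.41 q7 -0.77
```

>>> arm_command(
  motion=[0,0,-5,-3,1,0,0,-10,-6,1,-0.5,0,-15,-9,1,-1,0,-20,-12,1,-1.5,2,-25,-14.4,1,-2,4,-30,-14.4,1,-2.1,6,-35,-14.4,1,-2.1,8,-40,-14.4,1,-2.1,10,-45,-14.4,1,-2.1,12.7,-46.5,-14.4,1],
)

```text
t: 14.45
eef_pos: [536.1, -227.4, 201.0]
tcp_rot: [-1.564, -0.116, 0.103]
force: [1.1, -0.4, 0.1]
finger_gap: 85.6
```

Run:
```python
from h import *
go([535.6,-225,56],8)
c=cam("wrist"); save("j_wrist",c["img"]); np.save("j_W.npy",c["W"])
```

```text
t 14.45 pos [ 536.1 -227.4  201. ] x [0.99  0.139 0.009] y [ 0.008  0.005 -1.   ] z [-0.139  0.99   0.003] F [ 1.1 -0.4  0.1] Tq [-0.08 -0.08  0.01] gap 85.6
shift cm [-0.15 14.5   0.19] yaw now 8.0 turn deg -0.02 q7 0.23
```

View pics/j_wrist.png

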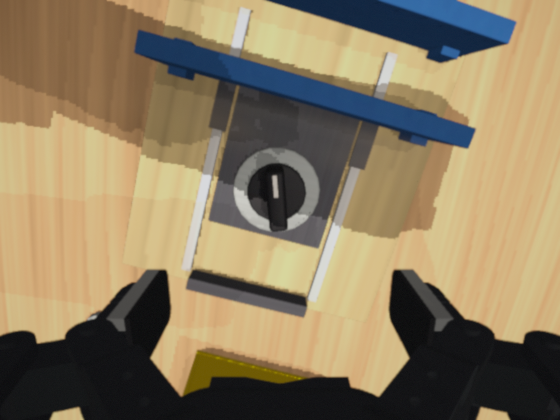

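Run:
```python
from h import *
c=cam("wrist"); c["W"]=np.load("j_W.npy")
P=onz(c,[[276.5,168],[279,228]],68); print(P, np.degrees(np.arctan2(*(P[1]-P[0])[[1,0]])), P.mean(0))
print(onz(c,[[276.5,190.5]],30))
F=onz(c,[[135,52],[468,147],[138,33],[474,129]],90); print(F.mean(0),F.round(1))
save("j_crop",cv2.resize(c["img"][130:250,200:340],None,fx=5,fy=5,interpolation=cv2.INTER_CUBIC))
```

```text
[[ 531.76666528 -200.98349379   68.        ]
 [ 539.65872955 -244.91271727   68.        ]] -79.81522513564074 [ 535.71269741 -222.94810553   68.        ]
[[ 535.19003406 -225.44278219   30.        ]]
[ 545.23852308 -147.08461993   90.        ] [[ 437.  -139.    90. ]
 [ 652.4 -166.6   90. ]
 [ 438.2 -128.    90. ]
 [ 653.3 -154.8   90. ]]
```

View pics/j_crop.png

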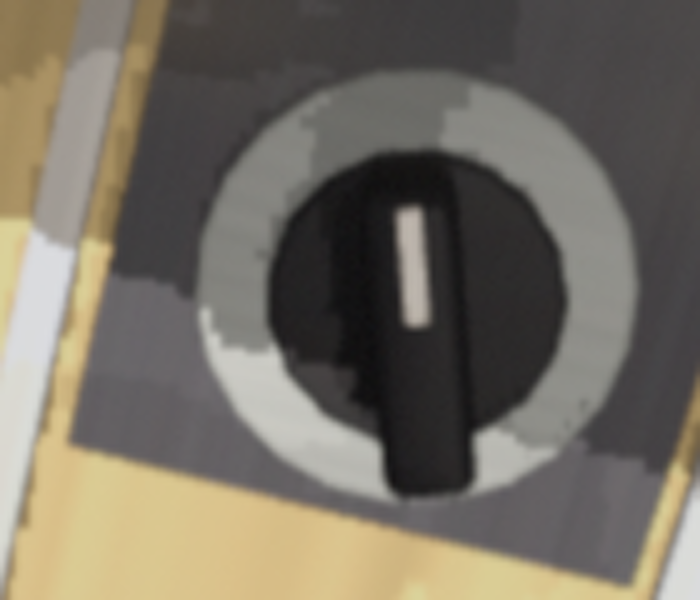

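>>> arm_command(
  motion=[-0.1,5,0.3,0,1,-0.1,9,0.3,0,1,-0.1,12,0.3,0,1,-0.1,14,0.3,0,1,-0.1,14.5,0.3,0,1,-0.1,14.5,0.3,0,0.3,-0.1,14.5,0.3,0,0,-0.1,14.5,0.3,0,0,-0.1,14.5,0.3,0,0,-0.1,14.5,0.3,0,0],
)

```text
t: 15.55
eef_pos: [534.3, -224.9, 52.9]
tcp_rot: [-1.562, -0.112, 0.101]
force: [11.0, -1.5, -5.7]
finger_gap: 13.4
```

Run:
```python
from h import *
go([535.6,-225,56],82.5)
```

```text
t 15.55 pos [ 534.3 -224.9   52.9] x [0.991 0.135 0.007] y [ 0.006  0.007 -1.   ] z [-0.135  0.991  0.006] F [11.  -1.5 -5.7] Tq [-0.18 -1.43  0.32] gap 13.4
shift cm [ 0.13 -0.31 -0.03] yaw now 7.8 turn deg -74.74 q7 0.11
```

>>> arm_command(
  motion=[0.1,-0.2,0,-7.5,0,0.1,-0.2,0,-15,0,0.1,-0.2,0,-22.5,0,0.1,-0.2,0,-30,0,0.1,-0.2,0,-37.5,0,0.1,-0.2,0,-45,0],
)

```text
t: 16.15
eef_pos: [533.5, -225.0, 53.1]
tcp_rot: [-1.442, -0.726, 0.716]
force: [3.5, -3.2, -31.1]
finger_gap: 13.0
```

Run:
```python
from h import *
go([535.6,-225,56],82.5)
```

```text
t 16.15 pos [ 533.5 -225.    53.1] x [0.601 0.799 0.008] y [ 0.003  0.008 -1.   ] z [-0.799  0.601  0.002] F [  3.5  -3.2 -31.1] Tq [-0.62 -0.38 -0.2 ] gap 13.0
shift cm [ 0.13 -0.29 -0.17] yaw now 53.0 turn deg -29.48 q7 0.78
```

>>> arm_command(
  motion=[0,0,0,-7.5,0,0,0,0,-15,0,0,0,0,-22.5,0,0,0,0,-28,0,0,0,0,-29,0,0,0,0,-29,0],
)

```text
t: 16.75
eef_pos: [533.2, -225.4, 52.9]
tcp_rot: [-1.269, -1.11, 1.097]
force: [2.6, -2.5, -11.8]
finger_gap: 12.9
```

Run:
```python
from h import *
go([535.6,-225,56],82.5)
```

```text
t 16.75 pos [ 533.2 -225.4   52.9] x [0.141 0.99  0.008] y [ 0.003  0.008 -1.   ] z [-0.99   0.141 -0.002] F [  2.6  -2.5 -11.8] Tq [-0.7  -0.2   0.18] gap 12.9
shift cm [ 0.08 -0.3  -0.23] yaw now 81.9 turn deg -0.62 q7 1.22
```

>>> arm_command(
  motion=[-0.8,0,0,0,0,-1.6,0,0,0,0,-2.4,0,0,0,0,-3.2,0,0,0,0,-4,0,0,0,0,-4.6,0,0,0,0,-5.1,0,0,0,0,-5.3,0,0,0,0,-5.3,0,0,0,0],
)

```text
t: 17.65
eef_pos: [526.3, -278.3, 52.9]
tcp_rot: [-1.27, -1.11, 1.096]
force: [6.2, 1.0, -7.8]
finger_gap: 12.8
```

Run:
```python
from h import *
s,T=state()
u=np.array([0.1305,0.9914]); print("moved",(s["eef_pos"][:2]-[533.2,-225.4])@u, (s["eef_pos"][:2]-[533.2,-225.4])@[u[1],-u[0]])
c=cam("scene"); crop(c,"k_scene",195,200,345,345,5)
```

```text
t 17.65 pos [ 526.3 -278.3   52.9] x [0.142 0.99  0.008] y [ 0.004  0.008 -1.   ] z [-0.99   0.142 -0.003] F [ 6.2  1.  -7.8] Tq [ 0.06 -0.99  0.05] gap 12.8
moved -53.39344299732507 0.03099435441629428
```

View pics/k_scene.png

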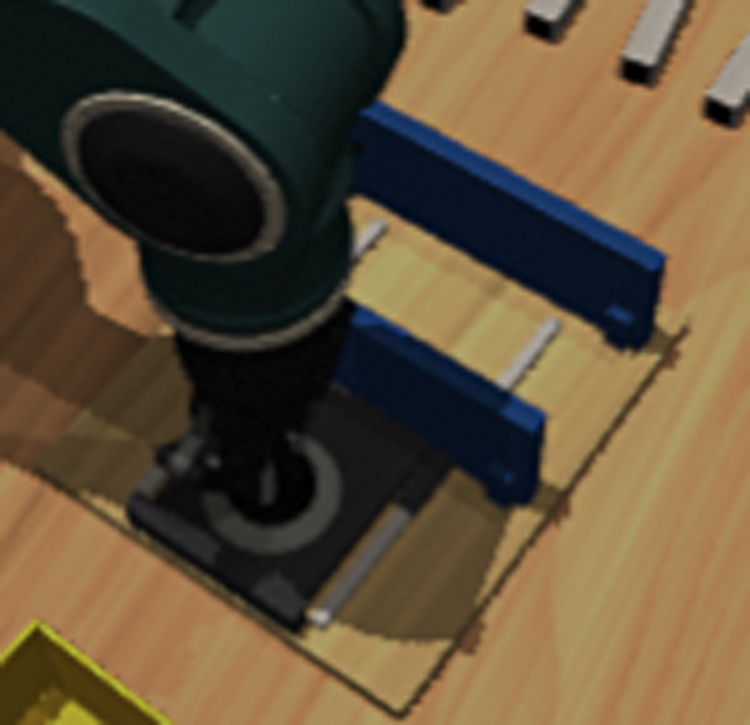

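>>> arm_command(
  motion=[-0.2,0,0,0,0,-0.4,0,0,0,0,-0.5,0,0,0,0,-0.5,0,0,0,0],
)

```text
t: 18.1
eef_pos: [526.3, -278.8, 52.9]
tcp_rot: [-1.265, -1.115, 1.094]
force: [5.3, 24.8, -5.4]
finger_gap: 12.9
```

>>> arm_command(
  motion=[-0.1,0,0,7.5,0,-0.1,0,0,15,0,-0.1,0,0,22.5,0,-0.1,0,0,30,0,-0.1,0,0,37.5,0,-0.1,0,0,45,0,-0.1,0,0,52.5,0,-0.1,0,0,60,0,-0.1,0,0,66,0,-0.1,0,0,72,0],
)

```text
t: 19.1
eef_pos: [527.5, -277.4, 53.1]
tcp_rot: [-1.551, -0.141, 0.128]
force: [9.3, 14.2, -11.4]
finger_gap: 12.8
```

Run:
```python
from h import *
s,T=state(); print(yaw(T))
```

```text
t 19.1 pos [ 527.5 -277.4   53.1] x [0.985 0.171 0.01 ] y [ 0.007  0.016 -1.   ] z [-0.171  0.985  0.015] F [  9.3  14.2 -11.4] Tq [ 2.74 -2.    0.24] gap 12.8
9.820867889184186
```

>>> arm_command(
  motion=[0,0,0,2.5,0,0,0,0,4,0,0,0,0,4,0,0,0,0,4,0],
)

```text
t: 19.5
eef_pos: [527.7, -277.2, 53.1]
tcp_rot: [-1.553, -0.087, 0.075]
force: [4.5, 3.3, -9.4]
finger_gap: 12.7
```

Run:
```python
from h import *
s,T=state(); print(yaw(T))
```

```text
t 19.5 pos [ 527.7 -277.2   53.1] x [0.995 0.103 0.009] y [ 0.007  0.017 -1.   ] z [-0.103  0.995  0.016] F [ 4.5  3.3 -9.4] Tq [ 0.32 -0.83  0.94] gap 12.7
5.928772480109878
```

>>> arm_command(
  motion=[0,0,0,0,0.5,0,0,0,0,1,0,0,0,0,1,0,0,0,0,1,0,-5,0,0,1,0,-10,0,0,1,0,-15,0,4,1,2,-20,2,9,1,4,-25,5,13,1,5,-28,9,13,1],
)

```text
t: 20.5
eef_pos: [563.7, -201.1, 324.9]
tcp_rot: [-1.552, 0.094, -0.107]
force: [0.7, -0.2, 0.2]
finger_gap: 85.3
```

Run:
```python
from h import *
state()
c=cam("wrist"); save("l_wrist",c["img"]); np.save("l_W.npy",c["W"]); s,T=state()
save("l_crop",cv2.resize(c["img"][80:340,110:370],None,fx=3,fy=2.3,interpolation=cv2.INTER_CUBIC))
```

```text
t 20.5 pos [ 563.7 -201.1  324.9] x [ 0.992 -0.128  0.007] y [ 0.009  0.015 -1.   ] z [0.128 0.992 0.016] F [ 0.7 -0.2  0.2] Tq [0.02 0.04 0.03] gap 85.3
t 20.55 pos [ 566.4 -193.1  330.3] x [ 0.993 -0.118  0.013] y [ 0.015  0.016 -1.   ] z [0.118 0.993 0.017] F [2.3 8.4 5.7] Tq [ 0.36 -0.1   0.01] gap 85.7
```

View pics/l_wrist.png

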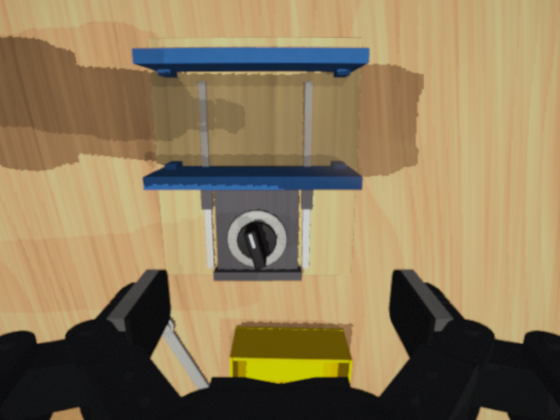

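```bash
python3 - <<'E'
from h import *
c=cam("wrist"); c["W"]=np.load("l_W.npy")
F=onz(c,[[134,48.5],[368,48],[368,63],[134,63]],90); S=onz(c,[[145,177],[361,177],[361,188.5],[145,188.5]],90)
for P in (F,S): print(P.mean(0).round(1),"yaw",np.degrees(np.arctan2(*(P[1]+P[2]-P[0]-P[3])[[1,0]])).round(2))
print(np.linalg.norm(F.mean(0)-S.mean(0)), "mid",(F.mean(0)+S.mean(0))/2)
B=onz(c,[[251,223],[262,266]],68);print(np.degrees(np.arctan2(*(B[1]-B[0])[[1,0]])))
E
sed -i 's/^go.*//' tubes.py
```

```text
[554.8 -80.7  90. ] yaw -7.47
[ 539.3 -198.9   90. ] yaw -7.52
119.23559545423555 mid [ 547.05126239 -139.78044827   90.        ]
-84.74869112025401
```

Run:
```python
from h import *
go([642.3,176.9,150],-4.7)
```

```text
t 20.6 pos [ 565.8 -195.5  327.5] x [ 0.993 -0.117  0.012] y [ 0.014  0.015 -1.   ] z [0.117 0.993 0.017] F [ 0.1  0.1 -0.4] Tq [-0.02  0.03 -0.01] gap 85.7
shift cm [ 3.02 18.42 37.57] yaw now -6.7 turn deg -2.01 q7 -0.01
```

>>> arm_command(
  motion=[0.5,0,5,0,0.6,1,0,10,0,0.55,1.5,0,15,0,0.55,2,0,20,0,0.55,2.5,3,25,-2,0.55,3,8,30,-2,0.55,3,13,34,-2,0.55,3,17,37.6,-2,0.55,3,18.4,37.6,-2,0.55,3,18.4,37.6,-2,0.55],
)

```text
t: 21.6
eef_pos: [639.8, 180.1, 145.6]
tcp_rot: [-1.554, 0.055, -0.067]
force: [-1.6, 0.3, -0.7]
finger_gap: 47.1
```

Run:
```python
from h import *
go([642.3,176.9,17],-4.7)
c=cam("wrist"); save("m_wrist",c["img"]); np.save("m_W.npy",c["W"])
```

```text
t 21.6 pos [639.8 180.1 145.6] x [ 0.997 -0.078  0.008] y [ 0.009  0.015 -1.   ] z [0.078 0.997 0.016] F [-1.6  0.3 -0.7] Tq [-0.04  0.1   0.  ] gap 47.1
shift cm [ 0.18 12.86 -0.51] yaw now -4.5 turn deg 0.24 q7 -0.72
```

View pics/m_wrist.png

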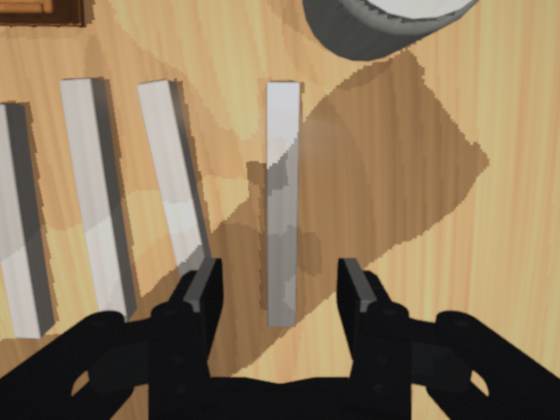

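Run:
```python
from h import *
c=cam("wrist"); c["W"]=np.load("m_W.npy")
P=onz(c,[[268,83],[298.5,83],[295,326],[268,326]],22); v=P[0]+P[1]-P[2]-P[3]; print(P.mean(0),np.degrees(np.arctan2(v[1],v[0])),np.linalg.norm(v)/2)
P=onz(c,[[20,105],[40,336],[13,337]],22); print(P)
```

```text
[642.67313119 176.38017318  22.        ] 85.19985034997457 177.41551551311468
[[473.81312237 266.54418015  22.        ]
 [444.07310518  92.73716731  22.        ]
 [421.30499132  93.08620935  22.        ]]
```

>>> arm_command(
  motion=[0.2,4,-0.5,0,0.55,0.2,8,-0.5,0,0.55,0.2,11,-0.5,0,0.55,0.2,12.5,-0.5,0,0.55,0.2,12.8,-0.5,0,0.55,0.2,12.8,-0.5,0,0,0.2,12.8,-0.5,0,0,0.2,12.8,-0.5,0,0,0.2,12.8,-0.5,0,0],
)

```text
t: 22.6
eef_pos: [645.3, 175.0, 22.7]
tcp_rot: [-1.554, 0.052, -0.073]
force: [-1.8, -1.5, 6.7]
finger_gap: 20.3
```

Run:
```python
from h import *
go([634,-151,200],-7.5)
```

```text
t 22.6 pos [645.3 175.   22.7] x [ 0.997 -0.08   0.013] y [ 0.014  0.015 -1.   ] z [0.08  0.997 0.016] F [-1.8 -1.5  6.7] Tq [-0.26  0.34  0.05] gap 20.3
shift cm [  1.72 -18.25 -32.29] yaw now -4.6 turn deg 2.9 q7 -0.79
```

>>> arm_command(
  motion=[0,-2,0,0,0,0,-5,0,0,0,0,-10,0,0,0,0,-15,0,0,0,0,-15,0,0,0],
)

```text
t: 23.1
eef_pos: [645.9, 174.2, 182.3]
tcp_rot: [-1.551, 0.043, -0.082]
force: [0.4, 0.4, -2.9]
finger_gap: 20.5
```

Run:
```python
from h import *
go([634,-151,200],-7.5)
c=cam("side"); crop(c,"n_side",160,140,340,280,4)
c=cam("scene"); crop(c,"n_scene",280,90,400,240,4)
```

```text
t 23.1 pos [645.9 174.2 182.3] x [ 0.997 -0.08   0.024] y [ 0.025  0.018 -1.   ] z [0.08  0.997 0.02 ] F [ 0.4  0.4 -2.9] Tq [ 0.06 -0.03  0.  ] gap 20.5
shift cm [  1.46  -2.39 -32.47] yaw now -4.6 turn deg 2.91 q7 -0.7
```

View pics/n_side.png

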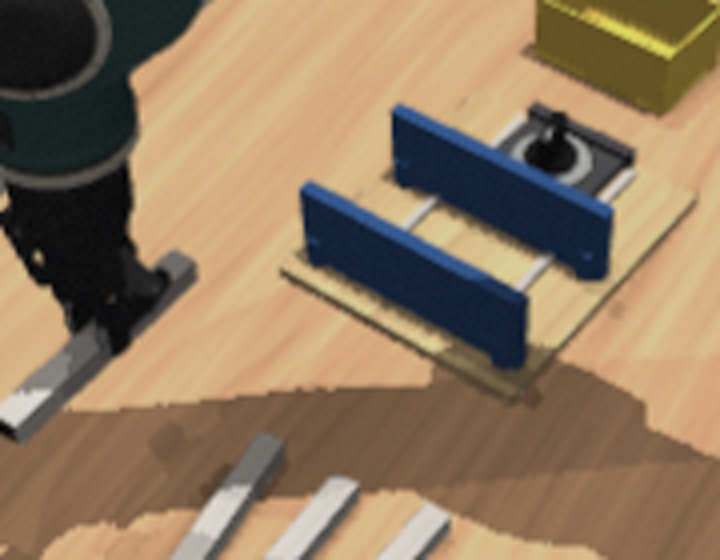

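View pics/n_scene.png

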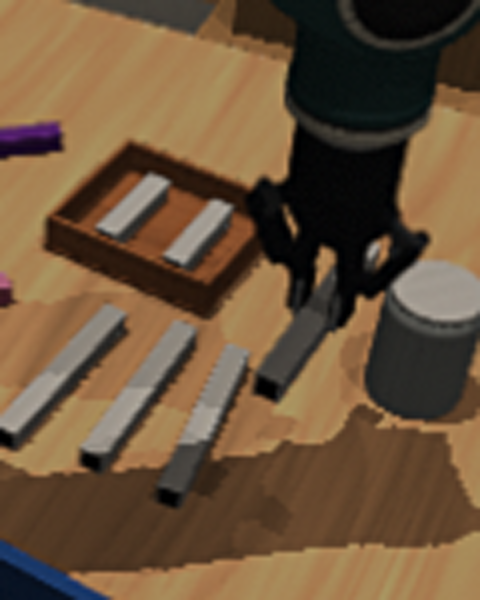

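>>> arm_command(
  motion=[0.2,-2.4,-5,0,0,0.4,-2.4,-10,0,0,0.6,-2.4,-15,0,0,0.9,-2.4,-20,1.5,0,1.2,-2.4,-25,2.9,0,1.4,-2.4,-29,2.9,0,1.5,-2.4,-32,2.9,0,1.5,-2.4,-32.4,2.9,0,1.5,-2.4,-32.4,2.9,0,1.5,-2.4,-32.4,2.9,0],
)

```text
t: 24.2
eef_pos: [632.3, -150.3, 194.3]
tcp_rot: [-1.551, 0.089, -0.114]
force: [-0.5, 1.3, -1.9]
finger_gap: 20.4
```

Run:
```python
from h import *
go([634,-151,114],-7.5)
c=cam("wrist"); save("o_wrist",c["img"]); np.save("o_W.npy",c["W"])
```

```text
t 24.2 pos [ 632.3 -150.3  194.3] x [ 0.992 -0.129  0.015] y [ 0.017  0.016 -1.   ] z [0.129 0.991 0.019] F [-0.5  1.3 -1.9] Tq [0.05 0.03 0.  ] gap 20.4
shift cm [ 0.06  8.03 -0.2 ] yaw now -7.4 turn deg 0.08 q7 -0.22
```

View pics/o_wrist.png

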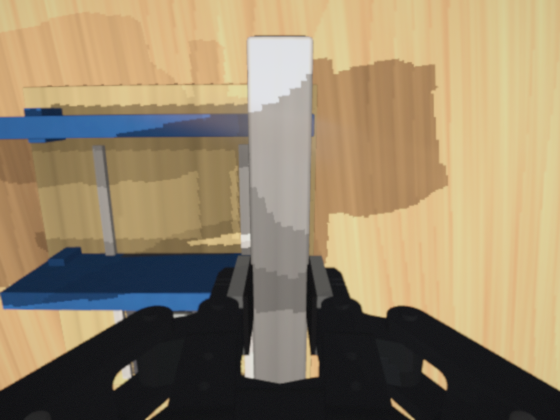

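>>> arm_command(
  motion=[0.1,3,-0.2,0,0,0.1,5.5,-0.2,0,0,0.1,7,-0.2,0,0,0.1,7.8,-0.2,0,0,0.1,7.9,-0.2,0,0,0.1,7.9,-0.2,0,0],
)

```text
t: 24.85
eef_pos: [635.0, -150.6, 116.2]
tcp_rot: [-1.551, 0.087, -0.114]
force: [0.6, -1.0, -0.3]
finger_gap: 20.6
```

Run:
```python
from h import *
go([634,-151,114],-7.5)
c=cam("scene"); crop(c,"p_scene",220,190,360,320,5)
```

```text
t 24.85 pos [ 635.  -150.6  116.2] x [ 0.992 -0.128  0.016] y [ 0.019  0.016 -1.   ] z [0.128 0.992 0.019] F [ 0.6 -1.  -0.3] Tq [ 0.    0.04 -0.01] gap 20.6
shift cm [-0.1   0.22 -0.06] yaw now -7.4 turn deg 0.13 q7 -0.26
```

View pics/p_scene.png

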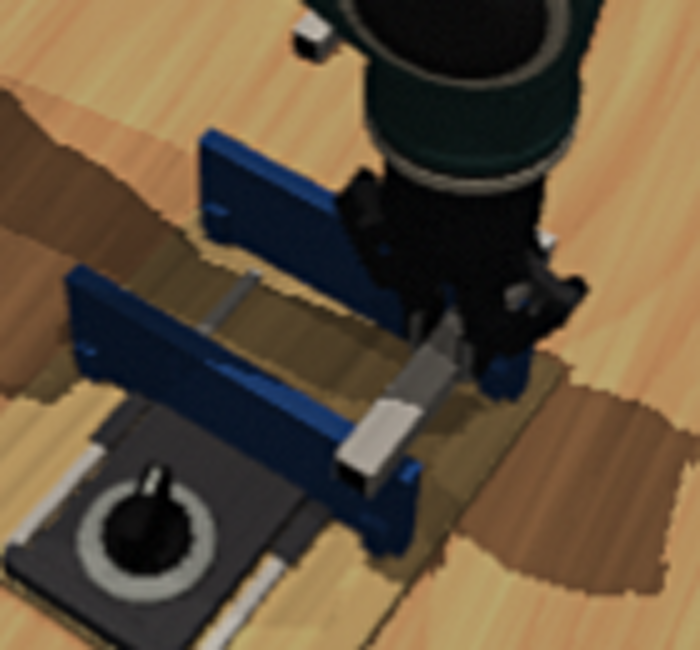

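>>> arm_command(
  motion=[-0.1,0.2,0,0,0,-0.1,0.35,0,0,0,-0.1,0.45,0,0,0,-0.1,0.45,0,0,0],
)

```text
t: 25.3
eef_pos: [634.4, -150.7, 112.6]
tcp_rot: [-1.551, 0.087, -0.115]
force: [-4.2, 0.3, 8.1]
finger_gap: 20.5
```

Contact felt (8 N up). Release and rise.

>>> arm_command(
  motion=[0,0,0,0,0.25,0,0,0,0,0.45,0,0,0,0,0.45,0,0,0,0,0.45,0,-3,0,0,0.45,0,-7,0,0,0.45,0,-11,0,0,0.55,0,-14,0,0,0.55,0,-14,0,0,0.55],
)

```text
t: 26.2
eef_pos: [633.2, -152.9, 257.1]
tcp_rot: [-1.553, 0.082, -0.12]
force: [0.2, 0.2, -0.6]
finger_gap: 47.1
```

Run:
```python
from h import *
go([570.5,183.6,150],3.5)
c=cam("scene"); crop(c,"q_scene",220,90,400,320,3)
```

```text
t 26.2 pos [ 633.2 -152.9  257.1] x [ 0.991 -0.129  0.023] y [ 0.025  0.014 -1.   ] z [0.128 0.992 0.017] F [ 0.2  0.2 -0.6] Tq [ 0.01 -0.01 -0.01] gap 47.1
shift cm [-10.8   11.02  32.37] yaw now -7.4 turn deg -10.9 q7 -0.19
```

View pics/q_scene.png

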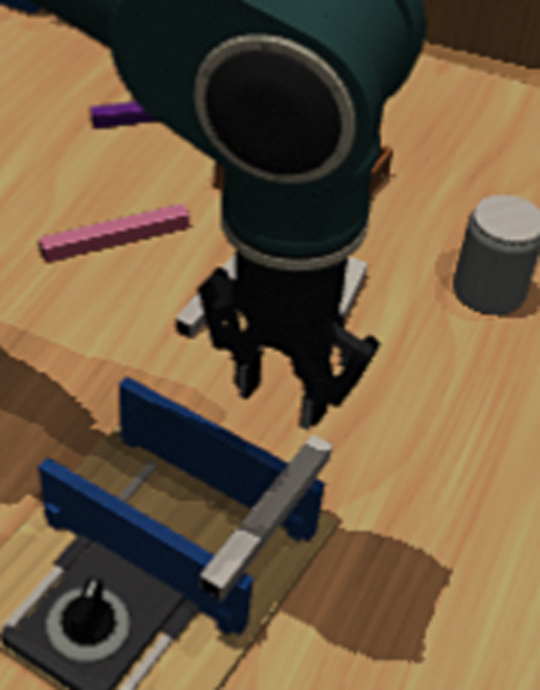

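Tube D lies across both boards. Next tube C.

>>> arm_command(
  motion=[-2,0,5,-3,0.55,-4,0,10,-6,0.55,-6,0,15,-9,0.55,-8,0,20,-10.9,0.55,-10,2,25,-10.9,0.55,-10.8,6,29,-10.9,0.55,-10.8,10,32.4,-10.9,0.55,-10.8,11,32.4,-10.9,0.55,-10.8,11,32.4,-10.9,0.55,-10.8,11,32.4,-10.9,0.55],
)

```text
t: 27.25
eef_pos: [568.8, 184.0, 147.0]
tcp_rot: [-1.556, -0.065, 0.032]
force: [0.3, -0.3, 1.4]
finger_gap: 47.2
```

Run:
```python
from h import *
go([570.5,183.6,17],3.5)
c=cam("wrist"); save("r_wrist",c["img"]); np.save("r_W.npy",c["W"])
```

```text
t 27.25 pos [568.8 184.  147. ] x [0.998 0.062 0.021] y [ 0.02   0.014 -1.   ] z [-0.062  0.998  0.013] F [ 0.3 -0.3  1.4] Tq [-0.    0.03 -0.05] gap 47.2
shift cm [-0.11 13.   -0.22] yaw now 3.6 turn deg 0.06 q7 -0.67
```

View pics/r_wrist.png

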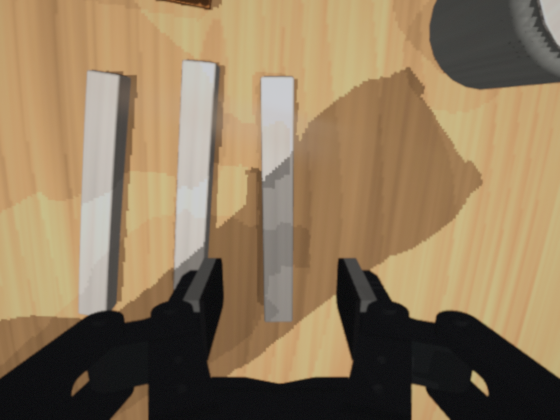

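Run:
```python
from h import *
c=cam("wrist"); c["W"]=np.load("r_W.npy")
for p in ([[262,78],[294,77],[292,321],[265,321]],[[184,61],[216,63],[206,285],[176,283]],[[90,71],[121,73],[108,314],[80,312]]):
    P=onz(c,p,22); v=P[0]+P[1]-P[2]-P[3]; print(P.mean(0),np.degrees(np.arctan2(v[1],v[0])),np.linalg.norm(v)/2,((P[0]+P[1])/2-v/np.linalg.norm(v)*90).round(1))
```

```text
[570.86061593 183.6199257   22.        ] 93.58219606113023 177.56514503537574 [570.9 182.4  22. ]
[512.0601728  200.80017949  22.        ] 88.00201424756081 156.01652357801532 [511.6 188.8  22. ]
[444.10190922 181.73063353  22.        ] 83.81184893186979 176.58476255683513 [443.9 180.   22. ]
```

Consistent. Descend and grip C.

>>> arm_command(
  motion=[-0.1,4,-0.2,0,0.55,-0.1,8,-0.2,0,0.55,-0.1,11,-0.2,0,0.55,-0.1,12.6,-0.2,0,0.55,-0.1,13,-0.2,0,0.55,-0.1,13,-0.2,0,0.55],
)

```text
t: 27.95
eef_pos: [572.6, 182.7, 19.5]
tcp_rot: [-1.556, -0.066, 0.027]
force: [0.1, 0.4, -0.1]
finger_gap: 46.8
```

Run:
```python
from h import *
go([570.7,183.3,17],3.5)
```

```text
t 27.95 pos [572.6 182.7  19.5] x [0.998 0.059 0.025] y [ 0.024  0.015 -1.   ] z [-0.06   0.998  0.013] F [ 0.1  0.4 -0.1] Tq [-0.02  0.03  0.04] gap 46.8
shift cm [-0.19  0.24  0.07] yaw now 3.4 turn deg -0.09 q7 -0.78
```

>>> arm_command(
  motion=[-0.2,0.1,0,0,0.3,-0.2,0.1,0,0,0,-0.2,0.1,0,0,0,-0.2,0.1,0,0,0,-0.2,0.1,0,0,0],
)

```text
t: 28.45
eef_pos: [571.3, 182.7, 20.1]
tcp_rot: [-1.556, -0.068, 0.026]
force: [-5.1, -2.3, 12.7]
finger_gap: 20.4
```

>>> arm_command(
  motion=[0,-3,0,0,0,0,-7,0,0,0,0,-12,0,0,0,0,-17,0,0,0,0,-17,0,0,0],
)

```text
t: 28.95
eef_pos: [569.0, 181.5, 197.3]
tcp_rot: [-1.555, -0.075, 0.019]
force: [0.2, 0.4, -2.1]
finger_gap: 20.4
```

Run:
```python
from h import *
go([575.6,-143.3,195],-7.5)
```

```text
t 28.95 pos [569.  181.5 197.3] x [0.998 0.06  0.037] y [ 0.036  0.016 -0.999] z [-0.06   0.998  0.014] F [ 0.2  0.4 -2.1] Tq [ 0.05  0.01 -0.01] gap 20.4
shift cm [ -1.29  -0.28 -32.47] yaw now 3.4 turn deg 10.92 q7 -0.63
```

>>> arm_command(
  motion=[0,-0.3,-5,2,0,-0.2,-0.3,-10,4,0,-0.4,-0.3,-15,6,0,-0.7,-0.3,-20,8,0,-1,-0.3,-25,10,0,-1.3,-0.3,-29,10.9,0,-1.3,-0.3,-32,10.9,0,-1.3,-0.3,-32.5,10.9,0,-1.3,-0.3,-32.5,10.9,0,-1.3,-0.3,-32.5,10.9,0],
)

```text
t: 29.95
eef_pos: [575.5, -142.3, 195.5]
tcp_rot: [-1.549, 0.074, -0.128]
force: [-0.3, 0.0, -2.3]
finger_gap: 20.5
```

Run:
```python
from h import *
go([575.6,-143.3,112],-7.5)
```

```text
t 29.95 pos [ 575.5 -142.3  195.5] x [ 0.991 -0.129  0.033] y [ 0.036  0.017 -0.999] z [0.128 0.992 0.021] F [-0.3  0.  -2.3] Tq [-0.02  0.09  0.01] gap 20.5
shift cm [-0.26  8.34 -0.27] yaw now -7.4 turn deg 0.09 q7 -0.21
```

>>> arm_command(
  motion=[-0.2,3,-0.2,0,0,-0.2,5.5,-0.2,0,0,-0.2,7.2,-0.2,0,0,-0.2,8.0,-0.2,0,0,-0.2,8.2,-0.2,0,0,-0.2,8.4,-0.2,0,0,-0.2,8.5,-0.2,0,0,-0.2,8.6,-0.2,0,0],
)

```text
t: 30.75
eef_pos: [576.8, -142.6, 110.2]
tcp_rot: [-1.549, 0.073, -0.129]
force: [-1.7, 0.6, 13.0]
finger_gap: 20.2
```

Run:
```python
from h import *
go([575.6,-143.3,110],-7.5)
```

```text
t 30.75 pos [ 576.8 -142.6  110.2] x [ 0.991 -0.129  0.035] y [ 0.037  0.016 -0.999] z [0.128 0.992 0.021] F [-1.7  0.6 13. ] Tq [-0.    0.49  0.01] gap 20.2
shift cm [-0.11  0.01 -0.08] yaw now -7.4 turn deg 0.09 q7 -0.27
```

>>> arm_command(
  motion=[0,0,0,0,0.25,0,0,0,0,0.42,0,0,0,0,0.42,0,0,0,0,0.42,0,-3,0,0,0.42,0,-7,0,0,0.42,0,-11,0,0,0.55,0,-14,0,0,0.55,0,-14,0,0,0.55],
)

```text
t: 31.65
eef_pos: [573.1, -145.1, 254.2]
tcp_rot: [-1.551, 0.069, -0.134]
force: [-0.3, 0.9, -1.1]
finger_gap: 47.0
```

Run:
```python
from h import *
go([511.3,189.3,150],-2.3)
c=cam("scene"); crop(c,"s_scene",200,100,400,320,3)
```

```text
t 31.65 pos [ 573.1 -145.1  254.2] x [ 0.991 -0.129  0.04 ] y [ 0.043  0.014 -0.999] z [0.128 0.992 0.02 ] F [-0.3  0.9 -1.1] Tq [ 0.01 -0.02 -0.02] gap 47.0
shift cm [-10.86  10.62  32.16] yaw now -7.4 turn deg -5.12 q7 -0.16
```

View pics/s_scene.png

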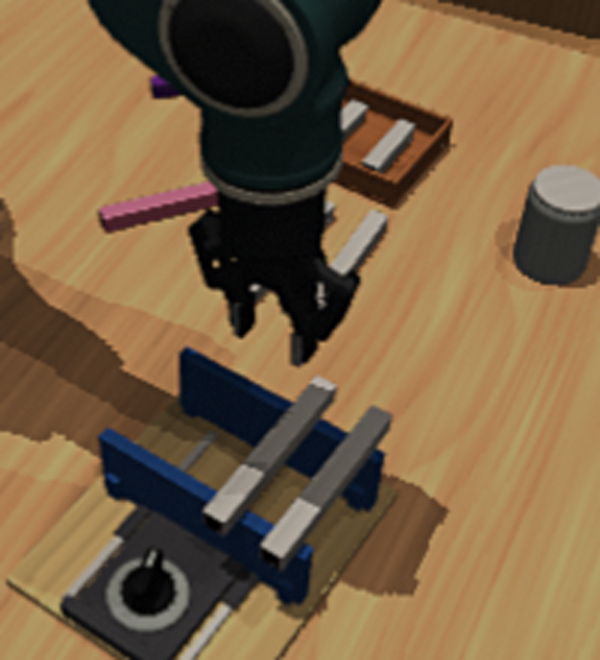

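>>> arm_command(
  motion=[-2,0,5,-2,0.55,-4,0,10,-4,0.55,-6,0,15,-5.1,0.55,-8,0,20,-5.1,0.55,-10,0,25,-5.1,0.55,-10.8,0,30,-5.1,0.55,-10.8,0,32.2,-5.1,0.55,-10.8,3,32.2,-5.1,0.55,-10.8,7,32.2,-5.1,0.55,-10.8,11,32.2,-5.1,0.55],
)

```text
t: 32.7
eef_pos: [510.4, 189.9, 142.0]
tcp_rot: [-1.555, 0.0, -0.061]
force: [1.8, -0.4, 0.6]
finger_gap: 47.2
```

Run:
```python
from h import *
go([511.3,189.3,18],-2.3)
```

```text
t 32.7 pos [510.4 189.9 142. ] x [ 0.998 -0.04   0.039] y [ 0.039  0.015 -0.999] z [0.039 0.999 0.017] F [ 1.8 -0.4  0.6] Tq [-0.04 -0.06  0.01] gap 47.2
shift cm [-0.39 12.39 -0.26] yaw now -2.3 turn deg 0.02 q7 -0.84
```

>>> arm_command(
  motion=[-0.4,4,-0.3,0,0.55,-0.4,8,-0.3,0,0.55,-0.4,11,-0.3,0,0.55,-0.4,12.2,-0.3,0,0.55,-0.4,12.4,-0.3,0,0.55,-0.4,12.4,-0.3,0,0.55],
)

```text
t: 33.3
eef_pos: [511.4, 189.2, 18.5]
tcp_rot: [-1.554, -0.0, -0.062]
force: [0.4, 0.1, 0.3]
finger_gap: 47.0
```

Run:
```python
from h import *
go([511.3,189.3,18],-2.3)
c=cam("wrist"); save("t_wrist",c["img"])
```

```text
t 33.3 pos [511.4 189.2  18.5] x [ 0.998 -0.04   0.039] y [ 0.04   0.015 -0.999] z [0.039 0.999 0.017] F [0.4 0.1 0.3] Tq [-0.04  0.02 -0.01] gap 47.0
shift cm [-0.01  0.05  0.01] yaw now -2.3 turn deg 0.03 q7 -0.99
```

View pics/t_wrist.png

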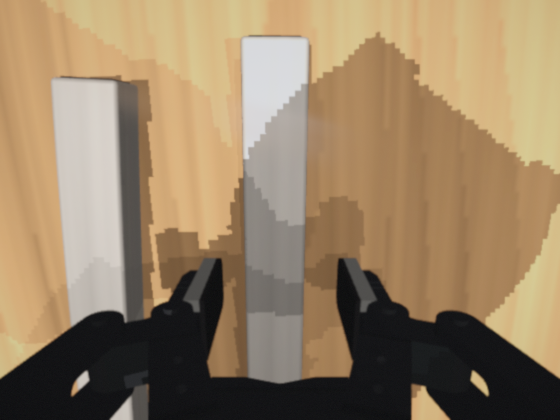

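Fingers straddle tube B; close and lift.

>>> arm_command(
  motion=[0,0,0,0,0.3,0,0,0,0,0,0,0,0,0,0,0,0,0,0,0,0,0,0,0,0],
)

```text
t: 33.85
eef_pos: [512.3, 189.3, 20.5]
tcp_rot: [-1.554, -0.002, -0.064]
force: [-5.6, -3.4, 19.2]
finger_gap: 20.6
```

>>> arm_command(
  motion=[0,-3,0,0,0,0,-7,0,0,0,0,-12,0,0,0,0,-17,0,0,0,0,-17,0,0,0],
)

```text
t: 34.35
eef_pos: [507.1, 187.9, 196.7]
tcp_rot: [-1.552, -0.009, -0.071]
force: [0.7, 0.7, -2.3]
finger_gap: 20.4
```

Run:
```python
from h import *
go([517.5,-136,195],-7.5)
```

```text
t 34.35 pos [507.1 187.9 196.7] x [ 0.998 -0.04   0.05 ] y [ 0.051  0.017 -0.999] z [0.039 0.999 0.019] F [ 0.7  0.7 -2.3] Tq [-0.04  0.08  0.02] gap 20.4
shift cm [  2.32  -0.33 -32.32] yaw now -2.3 turn deg 5.21 q7 -0.79
```

>>> arm_command(
  motion=[0.3,-0.3,-5,1,0,0.6,-0.3,-10,2,0,0.9,-0.3,-15,3,0,1.3,-0.3,-20,4,0,1.7,-0.3,-25,5.2,0,2.1,-0.3,-29,5.2,0,2.3,-0.3,-32,5.2,0,2.3,-0.3,-32.3,5.2,0,2.3,-0.3,-32.3,5.2,0,2.3,-0.3,-32.3,5.2,0],
)

```text
t: 35.35
eef_pos: [517.3, -134.6, 194.9]
tcp_rot: [-1.548, 0.062, -0.14]
force: [0.4, 1.4, -1.3]
finger_gap: 20.0
```

Run:
```python
from h import *
go([517.5,-136,112],-7.5)
```

```text
t 35.35 pos [ 517.3 -134.6  194.9] x [ 0.99  -0.129  0.049] y [ 0.051  0.017 -0.999] z [0.128 0.991 0.023] F [ 0.4  1.4 -1.3] Tq [-0.03  0.06  0.  ] gap 20.0
shift cm [-0.37  8.28 -0.33] yaw now -7.4 turn deg 0.07 q7 -0.18
```

>>> arm_command(
  motion=[-0.4,3,-0.3,0,0,-0.4,5.5,-0.3,0,0,-0.4,7.2,-0.3,0,0,-0.4,8.0,-0.3,0,0,-0.4,8.2,-0.3,0,0,-0.4,8.4,-0.3,0,0,-0.4,8.5,-0.3,0,0,-0.4,8.6,-0.3,0,0],
)

```text
t: 36.15
eef_pos: [518.0, -135.4, 110.5]
tcp_rot: [-1.549, 0.061, -0.141]
force: [-15.9, 3.6, 42.9]
finger_gap: 20.4
```

Run:
```python
from h import *
go([517.5,-136,110],-7.5)
```

```text
t 36.15 pos [ 518.  -135.4  110.5] x [ 0.99  -0.129  0.05 ] y [ 0.052  0.016 -0.998] z [0.128 0.992 0.023] F [-15.9   3.6  42.9] Tq [0.82 3.6  0.09] gap 20.4
shift cm [-0.04  0.04 -0.07] yaw now -7.4 turn deg 0.09 q7 -0.28
```

>>> arm_command(
  motion=[0,-0.1,0,0,0.25,0,-0.1,0,0,0.42,0,-0.1,0,0,0.42,0,-0.1,0,0,0.42,0,-3,0,0,0.42,0,-7,0,0,0.42,0,-11,0,0,0.55,0,-14,0,0,0.55,0,-14,0,0,0.55],
)

```text
t: 37.05
eef_pos: [512.0, -138.0, 253.9]
tcp_rot: [-1.551, 0.057, -0.145]
force: [0.4, 0.1, -0.1]
finger_gap: 47.0
```

Run:
```python
from h import *
go([443.6,180.7,150],-6.4)
c=cam("scene"); crop(c,"u_scene",200,100,400,320,3)
```

```text
t 37.05 pos [ 512.  -138.   253.9] x [ 0.99  -0.129  0.055] y [ 0.057  0.013 -0.998] z [0.128 0.992 0.021] F [ 0.4  0.1 -0.1] Tq [-0.04  0.03  0.03] gap 47.0
shift cm [-11.45  10.41  30.51] yaw now -7.4 turn deg -1.02 q7 -0.12
```

View pics/u_scene.png

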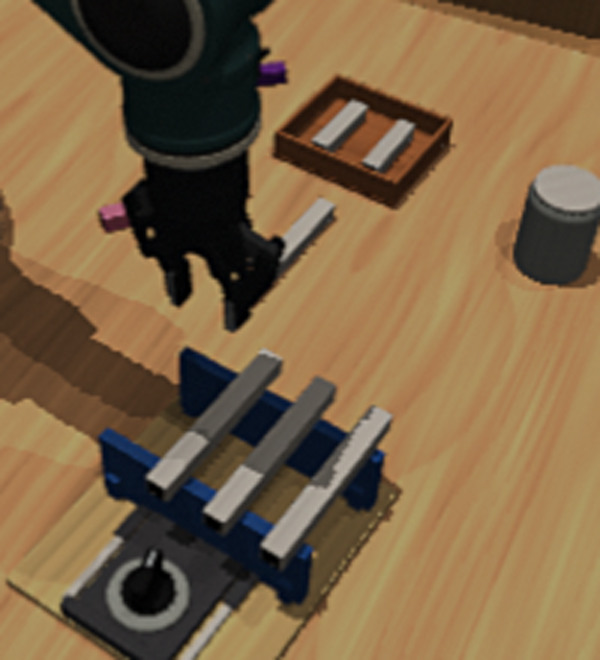

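>>> arm_command(
  motion=[-2,0,5,-1,0.55,-4,0,10,-1,0.55,-6,0,15,-1,0.55,-8,0,20,-1,0.55,-10,0,25,-1,0.55,-11.4,3,30.5,-1,0.55,-11.4,7,30.5,-1,0.55,-11.4,10.4,30.5,-1,0.55,-11.4,10.4,30.5,-1,0.55,-11.4,10.4,30.5,-1,0.55],
)

```text
t: 38.1
eef_pos: [442.6, 180.7, 148.3]
tcp_rot: [-1.551, 0.046, -0.127]
force: [1.5, 0.3, -0.0]
finger_gap: 46.8
```

Run:
```python
from h import *
go([443.6,180.7,18.5],-6.4)
c=cam("wrist"); save("v_wrist",c["img"])
```

```text
t 38.1 pos [442.6 180.7 148.3] x [ 0.993 -0.111  0.051] y [ 0.053  0.015 -0.999] z [0.11  0.994 0.02 ] F [ 1.5  0.3 -0. ] Tq [ 0.04  0.03 -0.  ] gap 46.8
shift cm [-0.56 12.97 -0.26] yaw now -6.4 turn deg 0.02 q7 -0.96
```

View pics/v_wrist.png

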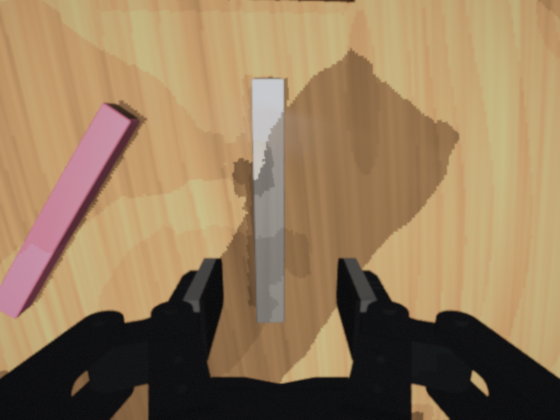

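>>> arm_command(
  motion=[-0.2,4,-0.3,0,0.55,-0.4,8,-0.3,0,0.55,-0.6,11,-0.3,0,0.55,-0.6,12.6,-0.3,0,0.55,-0.6,12.9,-0.3,0,0.55,-0.6,12.9,-0.3,0,0.55],
)

```text
t: 38.75
eef_pos: [445.5, 179.8, 21.7]
tcp_rot: [-1.551, 0.044, -0.133]
force: [-0.6, -0.1, 0.2]
finger_gap: 46.8
```

Run:
```python
from h import *
go([443.6,180.7,18.5],-6.4)
```

```text
t 38.75 pos [445.5 179.8  21.7] x [ 0.992 -0.113  0.055] y [ 0.057  0.015 -0.998] z [0.112 0.993 0.021] F [-0.6 -0.1  0.2] Tq [0.02 0.07 0.01] gap 46.8
shift cm [-0.21  0.31  0.06] yaw now -6.5 turn deg -0.12 q7 -1.2
```

>>> arm_command(
  motion=[-0.2,0.2,0,0,0.5,-0.2,0.2,0,0,0.2,-0.2,0.2,0,0,0,-0.2,0.2,0,0,0,-0.2,0.2,0,0,0,-0.2,0.2,0,0,0],
)

```text
t: 39.35
eef_pos: [444.1, 180.0, 20.8]
tcp_rot: [-1.551, 0.043, -0.134]
force: [-6.6, -4.4, 26.2]
finger_gap: 20.3
```

>>> arm_command(
  motion=[0,-3,0,0,0,0,-7,0,0,0,0,-12,0,0,0,0,-17,0,0,0,0,-17,0,0,0],
)

```text
t: 39.85
eef_pos: [435.9, 178.6, 195.9]
tcp_rot: [-1.55, 0.037, -0.14]
force: [0.3, -0.2, -3.2]
finger_gap: 20.5
```

Run:
```python
from h import *
go([459,-128,195],-7.5)
```

```text
t 39.85 pos [435.9 178.6 195.9] x [ 0.991 -0.113  0.065] y [ 0.067  0.015 -0.998] z [0.112 0.993 0.022] F [ 0.3 -0.2 -3.2] Tq [-0.04  0.07  0.  ] gap 20.5
shift cm [  5.76  -0.2  -30.2 ] yaw now -6.5 turn deg 0.97 q7 -0.88
```

>>> arm_command(
  motion=[0.7,-0.2,-5,0,0,1.5,-0.2,-10,0,0,2.5,-0.2,-15,0,0,3.5,-0.2,-20,1,0,4.5,-0.2,-25,1,0,5.4,-0.2,-29,1,0,5.8,-0.2,-30.2,1,0,5.8,-0.2,-30.2,1,0,5.8,-0.2,-30.2,1,0],
)

```text
t: 40.75
eef_pos: [459.2, -127.2, 194.8]
tcp_rot: [-1.548, 0.051, -0.153]
force: [0.0, -0.2, -1.7]
finger_gap: 20.5
```

Run:
```python
from h import *
go([459,-128,112],-7.5)
```

```text
t 40.75 pos [ 459.2 -127.2  194.8] x [ 0.989 -0.13   0.064] y [ 0.066  0.015 -0.998] z [0.129 0.991 0.023] F [ 0.  -0.2 -1.7] Tq [0.01 0.02 0.03] gap 20.5
shift cm [-0.54  8.26 -0.28] yaw now -7.5 turn deg -0.0 q7 -0.14
```

>>> arm_command(
  motion=[-0.2,3,-0.3,0,0,-0.4,5.5,-0.3,0,0,-0.5,7.2,-0.3,0,0,-0.5,8.0,-0.3,0,0,-0.5,8.1,-0.3,0,0,-0.5,8.2,-0.3,0,0,-0.5,8.3,-0.3,0,0,-0.5,8.4,-0.3,0,0],
)

```text
t: 41.55
eef_pos: [459.7, -128.4, 111.2]
tcp_rot: [-1.549, 0.05, -0.154]
force: [-0.4, 0.9, -0.6]
finger_gap: 20.5
```

Run:
```python
from h import *
go([459,-128,110],-7.5)
```

```text
t 41.55 pos [ 459.7 -128.4  111.2] x [ 0.989 -0.13   0.065] y [ 0.067  0.014 -0.998] z [0.129 0.991 0.023] F [-0.4  0.9 -0.6] Tq [ 0.08 -0.01 -0.01] gap 20.5
shift cm [-0.08  0.11  0.03] yaw now -7.5 turn deg -0.01 q7 -0.28
```

>>> arm_command(
  motion=[0,0.1,0,0,0,0,0.1,0,0,0],
)

```text
t: 41.75
eef_pos: [459.8, -128.4, 110.9]
tcp_rot: [-1.55, 0.05, -0.154]
force: [-7.3, 2.0, 15.1]
finger_gap: 20.6
```

>>> arm_command(
  motion=[0,0,0,0,0.25,0,0,0,0,0.42,0,0,0,0,0.42,0,0,0,0,0.42,0,-3,0,0,0.42,0,-7,0,0,0.42,0,-11,0,0,0.55,3,-15,2,0,0.7,6,-19,4,0,1,8,-21,4,0,1],
)

```text
t: 42.75
eef_pos: [531.4, -100.2, 329.7]
tcp_rot: [-1.551, 0.047, -0.155]
force: [0.1, -0.7, -0.2]
finger_gap: 84.8
```

Run:
```python
from h import *
go([605,-130,330],-7.5)
```

```text
t 42.75 pos [ 531.4 -100.2  329.7] x [ 0.989 -0.129  0.068] y [ 0.07   0.013 -0.997] z [0.128 0.992 0.021] F [ 0.1 -0.7 -0.2] Tq [-0.02  0.13  0.03] gap 84.8
shift cm [ 7.66  0.45 -2.01] yaw now -7.4 turn deg 0.09 q7 -0.18
```

>>> arm_command(
  motion=[4,0,-2,0,1,6,0,-2,0,1,6,0,-2,0,1,6,0,-2,0,1,6,0,-2,0,1],
)

```text
t: 43.25
eef_pos: [587.6, -127.4, 333.3]
tcp_rot: [-1.551, 0.047, -0.154]
force: [0.4, 0.3, 0.8]
finger_gap: 85.3
```

Run:
```python
from h import *
state()
c=cam("wrist"); save("w_wrist",c["img"]); np.save("w_W.npy",c["W"])
c=cam("side"); crop(c,"w_side",130,120,350,420,2)
c=cam("scene"); crop(c,"w_scene",140,90,420,400,2)
```

```text
t 43.25 pos [ 587.6 -127.4  333.3] x [ 0.989 -0.128  0.067] y [ 0.07   0.012 -0.997] z [0.127 0.992 0.021] F [0.4 0.3 0.8] Tq [-0.01  0.08  0.06] gap 85.3
```

View pics/w_wrist.png

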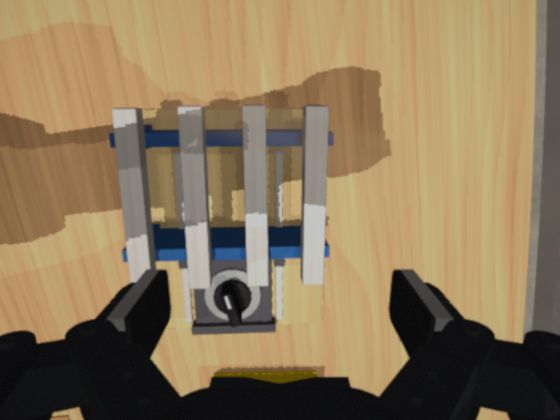

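View pics/w_scene.png

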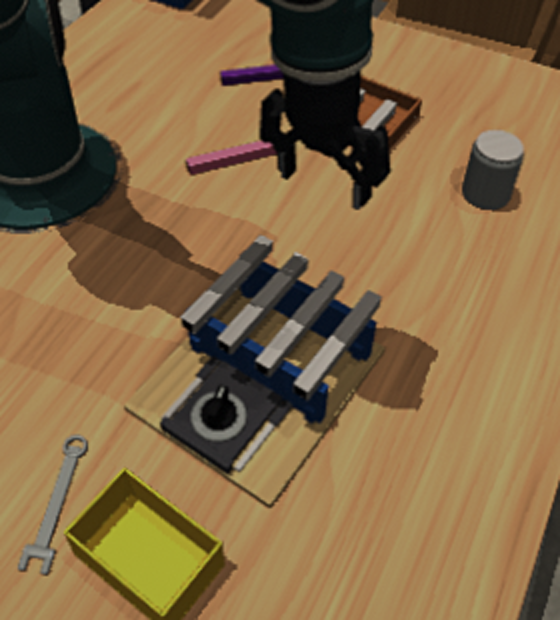

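View pics/w_side.png

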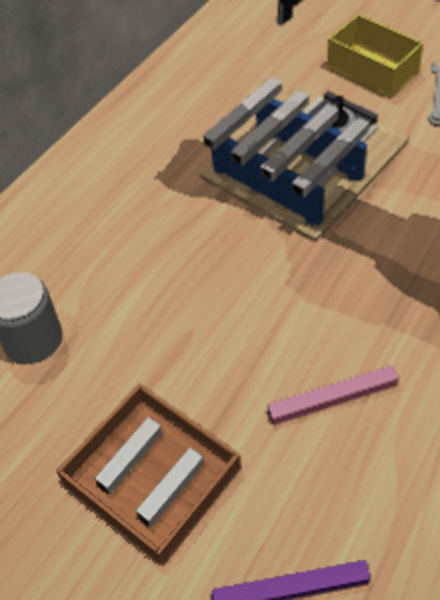

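Run:
```python
from h import *
c=cam("wrist"); c["W"]=np.load("w_W.npy")
ex=np.array([0.9914,-0.1305]); ey=np.array([0.1305,0.9914]); O=np.array([546.9,-139.6])
def S(px,z=112): P=onz(c,px,z)[:,:2]-O; return np.c_[P@ex,P@ey]
for n,f,nr in (("A",(126,108.5),(142,272)),("B",(192,107.5),(199.5,287.5)),("C",(255,106),(257.5,285.5)),("D",(315.5,106.5),(312.5,283.5))):
    q=S([f,nr]); d=q[0]-q[1]; print(n,q.round(1).tolist(),"mid",q.mean(0).round(1),"skew deg",np.degrees(np.arctan2(d[0],d[1])).round(1),"len",np.linalg.norm(d).round(1))
print("fixed board ctr y",S([[222,138]],90),"slide",S([[226,252]],90))
B=onz(c,[[228,285],[236,322]],68);print("bar",np.degrees(np.arctan2(*(B[1]-B[0])[[1,0]])))
save("w_crop",cv2.resize(c["img"][90:340,90:350],None,fx=3,fy=2.4,interpolation=cv2.INTER_CUBIC))
```

```text
A [[-84.0, 89.1], [-83.7, -69.0]] mid [-83.9  10. ] skew deg -0.1 len 158.0
B [[-25.1, 89.5], [-27.6, -87.4]] mid [-26.4   1.1] skew deg 0.8 len 177.0
C [[31.6, 90.8], [31.5, -86.9]] mid [31.5  1.9] skew deg 0.0 len 177.6
D [[87.1, 90.5], [88.4, -86.5]] mid [87.7  2. ] skew deg -0.4 len 176.9
fixed board ctr y [[-0.98417464 60.85992191]] slide [[ -1.14738038 -57.84370332]]
bar -88.47120836008065
```

View pics/w_crop.png

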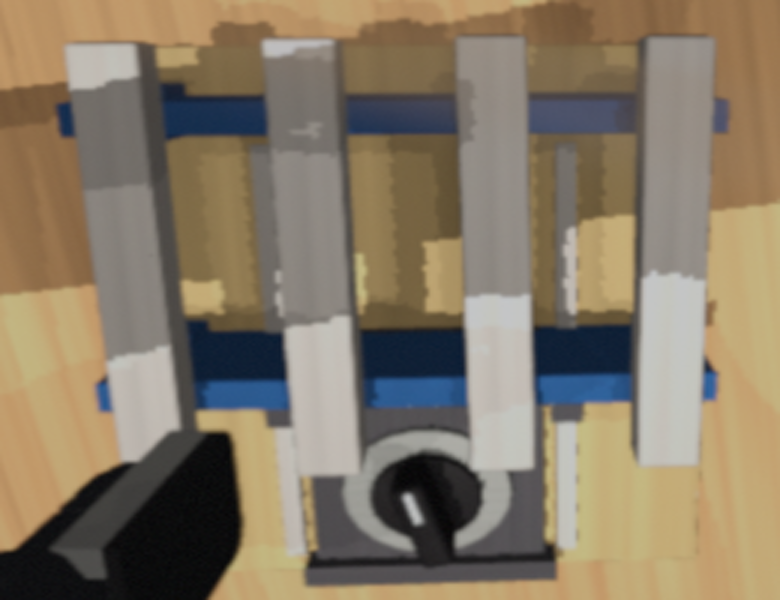

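Run:
```python
from bench import ticket
print(ticket.close_job())
```

```text
the job is handed in; nothing more can be done
None
```

I did every step in the order you gave and handed the job in after about 43 s of robot time; `close_job` gave no verdict.

- **Short tubes:** both lie flat and apart in the wooden tray, seen in the scene and side pictures.
- **Clamp and support:** I loosened the knob, pulled the board out until the end stop pushed back at about 25 N, and turned the knob tight again until it stopped (about 0.9 N m). The last wrist picture puts the boards 118.7 mm apart; an earlier one, taken after tightening, gave 119.2 mm (nominal 120).
- **Long tubes:** all four rest on both boards at about −84, −26, +31 and +88 mm along them, within 1° of square. For three of them the middle is within about 2 mm of midway.
- **Fourth tube:** the gripper hid the near end of the leftmost tube (−84 mm), so I measured only its far end. That end is level with the others, so its overhang should match theirs.
- **Bystanders:** the tin, bin, wrench and the pink and purple look-alikes were not touched.

- **Knob angle:** the pictures disagree. My readings of the bar ranged from −80° to −88°, against about −82° expected when tight. I relied on feeling the stop.
- **Tool tilt:** the tool slowly drifted to about 4° of tilt during the run. The tubes still settled on the boards.
- **Placing force:** one tube was set down with about 43 N on the wrist. The load went through the gripped tube onto the boards, not through the gripper's body.

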